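Dock the cellar's logger reader and hold a logger flush on its sloping window

TASK

Put the logger reader back on its charging base: lower it gently over the two pegs, thick peg into the wide hole, until it sits fully home, and let go of it. Then pick up the temperature logger with the orange grip, tilt it to match the reader's sloping window and hold its flat underside flush against it, centred, long side running up the slope, with a light steady push, and finish while still holding it there, because the reader only reads while the logger is held. Leave the blue logger, the bottle, the glass and the cork tray where they are.

Things in the scene. Friction and masses are not known exactly. Their poses are not given: they have to be found in the camera images.
- dock: charging base, fixed to the bench: grey block 136 x 88 mm, 22 mm high, small black power box at its back (+x). Origin: centre of underside; x front to back, z up; front roughly to the robot. On its x axis two steel pegs stand 15 mm above the top (8 mm straight, then tapered): 12 mm thick at x = +32 mm, 8 mm at x = -32 mm.
- dock_seat (a point): point on the dock's top face midway between the pegs, axes as the dock's. When seated, the reader's origin lies here and its axes are parallel to the dock's.
- reader: loose reader, 0.5 kg: white/black housing 100 x 62 x 38 mm; origin: centre of underside; x front (green strip) to back, z up. Holes below, 18 mm deep: 13.5 mm wide at x = +32 mm, 9.5 mm at x = -32 mm. Two rigid aluminium cheeks 36 mm long (x), outer faces 62 mm apart in y, z = 38 to 66 mm, carry a tilting head; grip them across y from above, at z about 57 mm.
- read_window (a point): centre of the tilting head's flat dark face, 80 (x, up the slope) x 50 mm (y, as the reader's y), amber window in the middle; z: outward normal. The stiff head keeps its slope, 0.30 to 0.58 rad from level, low edge in front; it pivots along y 72 mm above the reader's underside, face 8 mm off the pivot, top edge at most 102 mm above the underside.
- logger: temperature logger with the ORANGE grip, 90 g, lying on the bench: flat white plate 70 x 48 x 8 mm with a grip block on top, 44 mm long (x), 20 mm thick (y), z = 8 to 38 mm. Origin: centre of the flat underside, the side that is read; x along the plate, z out of the grip side; either end may point up the slope.
- spare_logger: same logger with a BLUE grip, not to be moved.
- bottle: very dark green sparkling-wine bottle with gold foil, 88 mm diameter, 311 mm high, standing; origin: centre of its foot.
- flute: tasting glass, foot 72 mm diameter, 205 mm high, standing; origin: centre of its foot.
- cork_tray: open steel tray of corks, 110 x 170 x 35 mm, corks reach 56 mm; origin: centre of its underside.
Not all that is in view belongs to the job. Of the things that look like the reader, the smaller one is meant. What is shaped like the logger but black is not meant.

How it is judged (in metres and radians):
On the way:
1. the reader sits fully home on the base's pegs and has been let go (horizontal distance between reader and dock_seat below 0.004 m and z of reader in the frame of dock_seat below 0.002 m and angle between the x axis of reader and the x axis of dock, either way round below 0.06 rad and contact force between the fingers and reader below 0.1 N), for 0.2 s.
At the end, for the whole second after the job is handed in: Reader home on the pegs (4 mm sideways, 2 mm high, 0.06 rad), not touched by the fingers; orange logger gripped, still, flush on the window: 0.04 rad, 2 mm off its plane, 8 mm off centre each way, long axis within 0.15 rad of the slope line, pressed with 1 to 15 N (all of step 1 and angle between the z axis of logger and the z axis of read_window, either way round below 0.04 rad and angle between the x axis of logger and the x axis of read_window, either way round below 0.15 rad and z of logger in the frame of read_window between -0.002 and 0.002 m and x of logger in the frame of read_window between -0.008 and 0.008 m and y of logger in the frame of read_window between -0.008 and 0.008 m and contact force between logger and reader between 1 and 15 N and contact force between the fingers and logger above 1 N and linear speed of logger below 0.01 m/s); the arm keeps its last pose, push and grip.
It fails at once if the reader is dropped or slammed onto the base (horizontal distance between reader and dock_seat below 0.03 m and z of reader in the frame of dock_seat below 0.03 m and linear speed of reader above 0.35 m/s).
It fails at once if the logger is pressed hard on the reader (contact force between logger and reader above 30 N).
It fails at once if the blue logger is disturbed (distance of spare_logger from where it was at the start of the episode above 0.015 m).
It fails at once if the bottle, glass or cork tray is disturbed (distance of any of bottle, flute, cork_tray from where it was at the start of the episode above 0.02 m).
It also fails if it takes over 58 s, if anything falls off the work surface, if the arm or the gripper's body presses on something with over 40 N, if the wrist force passes 120 N, or if a joint passes its speed limit or range.

ROBOT

A 6-joint arm with a two-finger parallel gripper is mounted at the origin on the work surface. World frame = base frame: x ahead of the robot, y to its left, z up, the work surface at z = 0. Lengths are in mm, angles in degrees, forces in N, time in s.
With the tool pointing down it reaches from about 350 to 850 mm from the base axis. Payload 8.1 kg.
Tool frame: the origin (TCP) lies midway between the tips of the shut fingers; the grasp point (between the pads) lies 19 mm behind it; x points along the fingers, y is the direction in which the jaws open and shut, and the axes are right-handed (so a half turn about x gives the same grasp; the last joint's range is limited). The gripper opens to 85 mm and grips with 20 to 120 N. Pads are 22 mm wide; open, the fingers measure 114 mm over their backs; the gripper's body (76 mm by 85 mm) begins 54 mm behind the grasp point. The pads swing forward as they close: fully open they stand 13 mm farther back than shut.
Start: joints at [-70.611, 7.471, 85.268, -0, 87.261, -4.893], TCP at [246.756, -546.915, 202.992] pointing down, gripper open.
Joint ranges: [-169.43, 169.43], [-51.17, 129.36], [1.28, 143.12], [-76.62, 256.62], [0, 156.53], [-152.29, 152.29]. Speed limits (degrees/s): [136.94, 136.94, 159.86, 180, 180, 180].

INTERFACE

Orientations are given as [roll, pitch, yaw] about the fixed x, y, z axes, in that order (R = Rz(yaw) Ry(pitch) Rx(roll)).
In Python, from bench import r, snapshot, workorder gives the robot as it stands.
- The arm moves only by the tool send_rows, never from a script. Its arguments are lists of equal length, an entry for each row: "offset": the shift along the tool's x, y, z in cm, a list of three; "dr": the turn, a rotation vector about the tool's x, y, z in degrees, a list of three; "grip": the opening in per cent of the stroke, from 0 (shut) to 100 (fully open). In form: {"offset": [[dx, dy, dz], ...], "dr": [[rx, ry, rz], ...], "grip": [grip, ...]}. A call has 1 to 5 rows; each row shifts and turns the commanded pose from where the row before left it, along the tool's axes as they then stand; what a row does not reach is not made up. A row lasts 1/8 s, in which the tool goes at most 62.5 mm and 10.7 degrees, less where a joint would pass 70% of its speed; a pose out of reach is approached as far as the arm can. A call with a gripper value outside its range is refused whole. The fingers move at their own pace and stop on an object; "force" is the grip in N (left out, the last holds). Time passes only in rows, so rows that do not move let the fingers close. It gives the time, the measured TCP pose, the force and the opening at its end, in the units of the state.
- r.sense(): the state, without advancing time (a new reading comes with each control period).
- snapshot(name): name is "scene" or "top" or "wrist"; returns a dict with "pixels" (480x640x3 uint8, red, green, blue), "fx", "fy", "cx", "cy" (pixels), "world_to_cam" (4x4, takes a point from world to camera coordinates). Camera axes: x right, y up, looking along -z (the intrinsics and any distortion apply to the point x, -y, -z); pixel columns grow to the right and rows downward; lengths in mm; the calibration is good to about 2 mm. A picture is of the moment at which its call begins. There is no depth.
- workorder.hand_in(): hands the job in, once; it reports no verdict.
The state is a dict: "time": time; "joint_pos": joint angles; "qd": joint speeds; "joint_efforts": joint torques, N m; "tool_pos": TCP position; "tcp_rot": TCP orientation; "ft_force": force on the tool from outside, world axes, zero at the start; "wrist_torque": the same for the moment, N m; "finger_gap": finger opening in mm.
Only numpy, scipy, OpenCV 4.12 (cv2) and the standard library are available. Lean on these libraries where they do the work, as an engineer would, in place of code of your own. Each camera call takes 0.05 s, during which the arm holds its last target.

## Working session

There is one attempt and no reset: what is moved stays moved. The work goes in short steps, Python scripts to look and compute and a tool call to move; the robot and the scene stay as the last step left them, time stands still between calls to the robot, and variables do not carry over. Pictures are saved under pics/ and viewed, and the job is handed in when it is done.

Besides the shell and the picture viewer there is one more tool, called after "Request:" as name(argument=value, ...), one argument or row to a line, values as JSON. send_rows: Moves the arm, as the interface text tells. Its arguments: {"type":"object","properties":{"offset":{"type":"array","items":{"type":"array","items":{"type":"number"}}},"dr":{"type":"array","items":{"type":"array","items":{"type":"number"}}},"grip":{"type":"array","items":{"type":"number"}},"force":{"type":"number"}},"required":["offset","dr","grip"]}

```bash
ls; mkdir -p pics; python3 - <<'E'
from bench import r,snapshot
import cv2
print(r.sense())
for n in("scene","top","wrist"):
    s=snapshot(n);cv2.imwrite(f"pics/{n}0.png",s["pixels"][:,:,::-1]);print(n,{k:v for k,v in s.items() if k!="pixels"})
E
```

```text
pics
{'time': 0.0, 'joint_pos': array([-7.06111719e+01,  7.51559034e+00,  8.53285579e+01,  2.78048213e-04,
        8.72614514e+01, -4.89180696e+00]), 'qd': array([-0.006557  ,  0.02365934, -0.06386065,  0.14212781,  0.03506651,
       -0.0668542 ]), 'joint_efforts': array([ 2.28757635e-03, -5.69401431e+01, -5.00552416e+01, -4.71076405e-06,
        1.48683088e-02, -6.76920877e-06]), 'tool_pos': array([ 246.55956712, -546.34662832,  201.94636383]), 'tcp_rot': array([-95.04248297,  89.89439996, 109.23813854]), 'ft_force': array([ 0.96720615, -0.4604558 ,  0.8367309 ]), 'wrist_torque': array([ 0.04665805, -0.02452064, -0.0145757 ]), 'finger_gap': 85.232151953095}
scene {'fx': 511.3307816144907, 'fy': 511.3307816144907, 'cx': 313.87666061732494, 'cy': 237.02131905912867, 'world_to_cam': array([[ 4.16247822e-01,  9.09117446e-01,  1.55955014e-02,
        -2.55364771e+02],
       [-6.25915521e-01,  2.74055760e-01,  7.30152861e-01,
         2.93665412e+02],
       [ 6.59520667e-01, -3.13686005e-01,  6.83105834e-01,
        -1.46083390e+03],
       [ 0.00000000e+00,  0.00000000e+00,  0.0000000
[... 267 characters left out ...]
  2.20260965e-02,  1.81985047e-01,
        -5.83366296e+02],
       [-1.82294282e-01,  1.29398761e-02,  9.83158865e-01,
        -1.31540603e+03],
       [ 0.00000000e+00,  0.00000000e+00,  0.00000000e+00,
         1.00000000e+00]])}
wrist {'fx': 374.23621459981916, 'fy': 374.23621459981916, 'cx': 316.20024257677983, 'cy': 237.7720677600258, 'world_to_cam': array([[ 4.11579917e-01, -9.11371410e-01, -2.03109243e-03,
        -5.99719973e+02],
       [ 8.67159428e-01,  3.92297342e-01, -3.06818060e-01,
         4.00900125e+01],
       [ 2.80422000e-01,  1.24518871e-01,  9.51766018e-01,
        -3.80788637e+02],
       [ 0.00000000e+00,  0.00000000e+00,  0.00000000e+00,
         1.00000000e+00]])}
```

View pics/scene0.png

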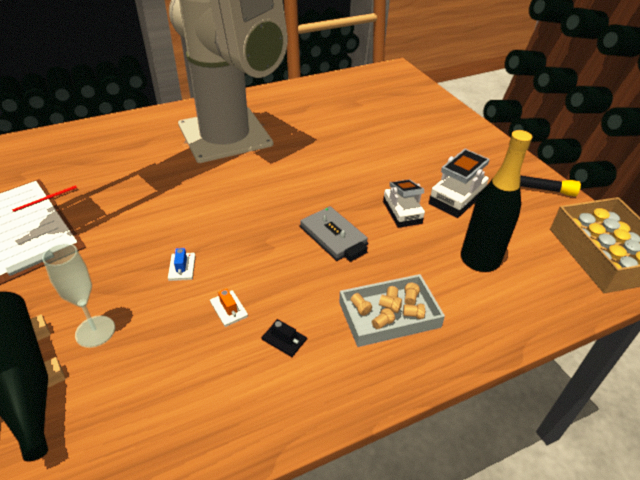

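View pics/top0.png

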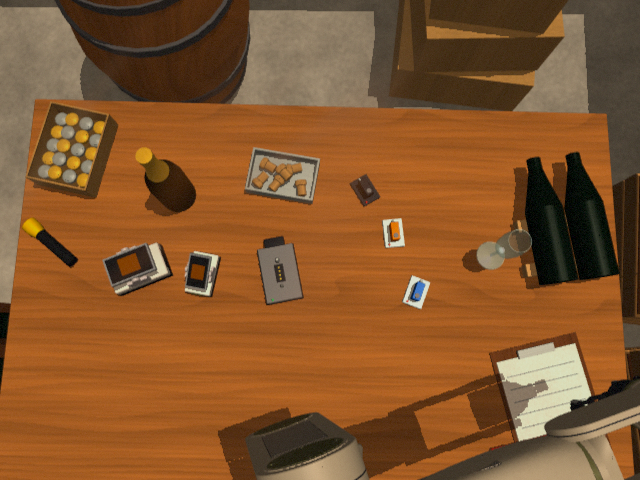

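View pics/wrist0.png

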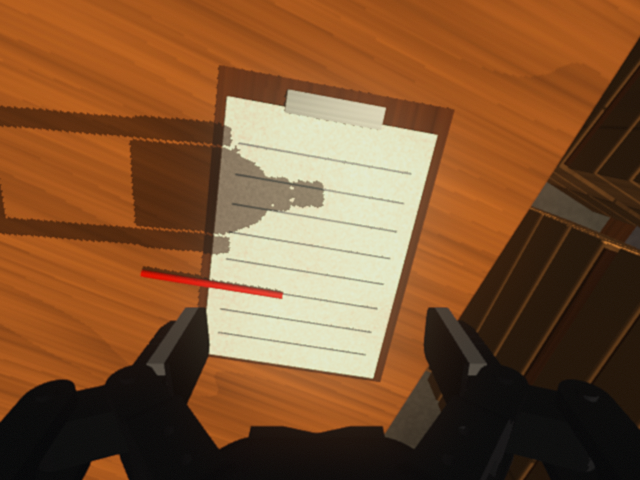

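The scene shows two reader-like devices: small at scene (404,200) / top (201,273), and larger at scene (462,180) / top (137,268). There are three logger-like things: orange at top (394,232), blue at (417,292) and black at (366,189). The smaller reader and the orange logger fit the description. I'll confirm both in enlarged crops.

```bash
cat >h.py <<'E'
import numpy as np,cv2
from scipy.spatial.transform import Rotation as R
def proj(s,P):
    P=np.atleast_2d(P).astype(float);M=s["world_to_cam"];c=P@M[:3,:3].T+M[:3,3]
    return np.c_[s["cx"]+s["fx"]*c[:,0]/-c[:,2],s["cy"]+s["fy"]*(-c[:,1])/-c[:,2]]
def ray(s,u,v):
    M=s["world_to_cam"];Rm=M[:3,:3];o=-Rm.T@M[:3,3]
    d=Rm.T@np.array([(u-s["cx"])/s["fx"],-(v-s["cy"])/s["fy"],-1.]);return o,d/np.linalg.norm(d)
def onz(s,u,v,z):
    o,d=ray(s,u,v);return o+d*(z-o[2])/d[2]
def tri(obs):
    A=np.zeros((3,3));b=np.zeros(3)
    rs=[ray(*o) for o in obs]
    for o,d in rs:
        Q=np.eye(3)-np.outer(d,d);A+=Q;b+=Q@o
    p=np.linalg.solve(A,b);return p,[np.linalg.norm((np.eye(3)-np.outer(d,d))@(p-o)) for o,d in rs]
def crop(s,x0,y0,x1,y1,k,name):
    im=cv2.resize(s["pixels"][y0:y1,x0:x1,::-1],None,fx=k,fy=k,interpolation=cv2.INTER_CUBIC);cv2.imwrite("pics/"+name,im)
E
python3 - <<'E'
from bench import snapshot
from h import *
import pickle
t=snapshot("top");s=snapshot("scene");pickle.dump((t,s),open("v0.pkl","wb"))
crop(t,90,220,310,320,3.6,"c_top.png");crop(s,290,140,500,270,3.6,"c_sc.png")
a=cv2.resize(t["pixels"][165:315,340:440,::-1],None,fx=4,fy=4,interpolation=cv2.INTER_CUBIC)
b=cv2.resize(s["pixels"][235:365,160:315,::-1],None,fx=2.5,fy=2.5,interpolation=cv2.INTER_CUBIC)
o=np.zeros((600,800,3),np.uint8);o[:600,:400]=a;o[:b.shape[0],400:400+b.shape[1]]=b;cv2.imwrite("pics/c_log.png",o)
E
```

```text
(no output)
```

View pics/c_top.png

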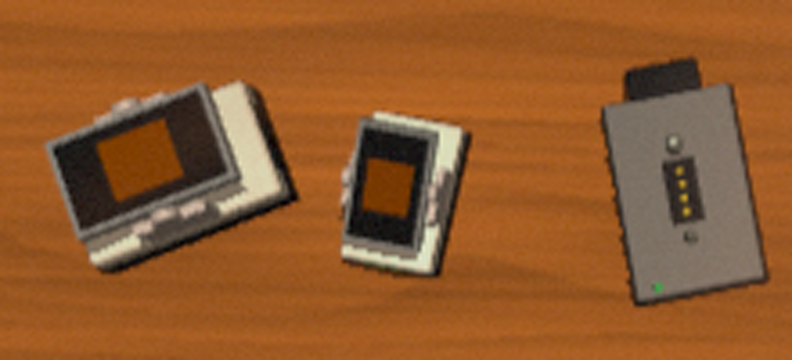

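View pics/c_sc.png

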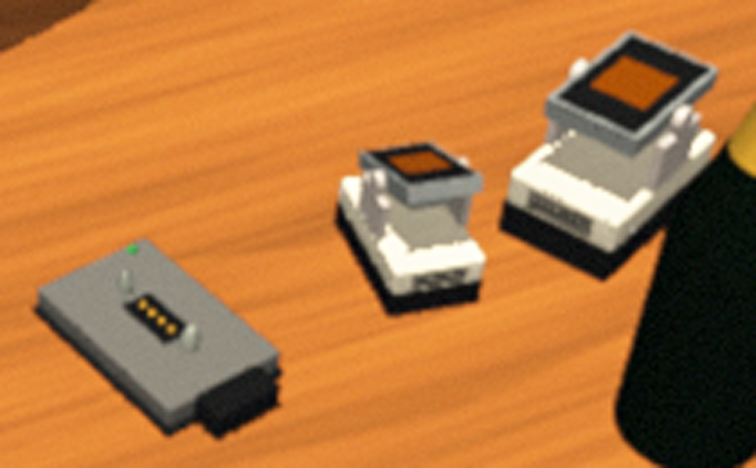

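View pics/c_log.png

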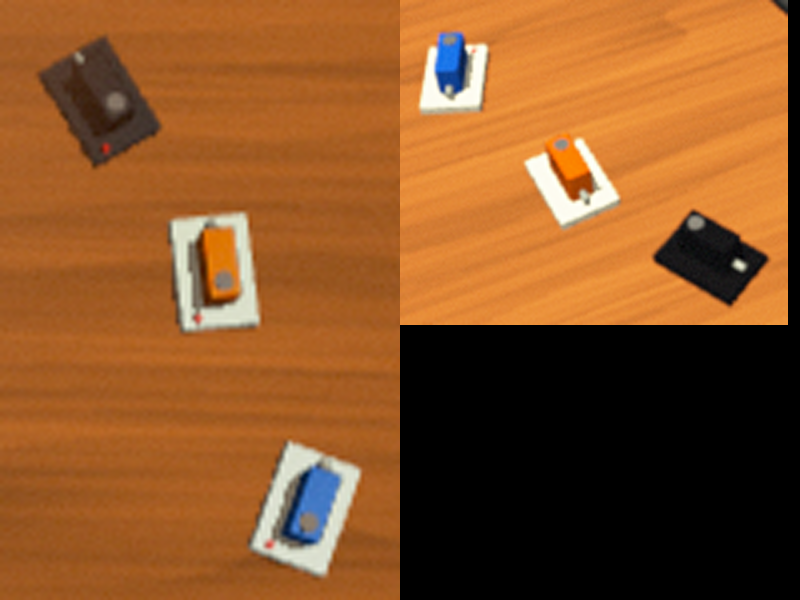

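The crops confirm it. The smaller reader is at top (201,273), with the high edge of its head and the rear vent facing +x. The dock's thick peg is by the power box at top (277,259), with the thin peg at (282,286). The orange logger is at top (394,232). Next come coarse positions, then a wrist view.

```bash
python3 - <<'E'
from bench import r
from h import *
import pickle
t,s=pickle.load(open("v0.pkl","rb"))
a=onz(t,277.2,259.4,37);b=onz(t,281.9,285.8,37);print(a,b,np.linalg.norm(a-b),np.degrees(np.arctan2(*(a-b)[1::-1])))
# scene pegs: crop/3.6+(290,140)
print(tri([(t,277.2,259.4),(s,290+191/3.6,140+330/3.6)]),tri([(t,281.9,285.8),(s,290+125/3.6,140+273/3.6)]))
print("amber",tri([(t,90+388/3.6,220+187/3.6),(s,290+425/3.6,140+162/3.6)]))
print("logger",onz(t,340+219/4,165+265/4,38),onz(t,340+215/4,165+272/4,8))
st=r.sense();Rm=R.from_euler("xyz",st["tcp_rot"],degrees=True).as_matrix();print(Rm)
M=None
from bench import snapshot
w=snapshot("wrist");M=w["world_to_cam"]
T=np.eye(4);T[:3,:3]=Rm;T[:3,3]=st["tool_pos"];print("tool->cam",np.round(M@T,4))
E
```

```text
[533.81136141 102.88294109  37.        ] [470.16620783  89.51816566  37.        ] 65.03324377704925 11.859169693457096
(array([534.89585326, 104.25398146,  33.10124114]), [np.float64(1.2292930599758185), np.float64(1.2292930599757872)]) (array([470.94289047,  90.61836681,  33.0109504 ]), [np.float64(0.962461703413928), np.float64(0.9624617034138969)])
amber (array([495.6780228 , 286.66776362,  77.73333799]), [np.float64(2.817185858354888), np.float64(2.817185858354852)])
logger [ 609.43956445 -181.98454024   38.        ] [ 610.99435552 -183.85462879    8.        ]
[[-3.06529584e-04  4.11253077e-01 -9.11521153e-01]
 [ 7.91908468e-04 -9.11520811e-01 -4.11253188e-01]
 [-9.99999639e-01 -8.47902589e-04 -4.62666991e-05]]
tool->cam [[ 4.000000e-04  1.000000e+00 -4.000000e-04 -6.562000e-01]
 [ 3.069000e-01 -5.000000e-04 -9.517000e-01 -2.244180e+01]
 [-9.517000e-01  3.000000e-04 -3.069000e-01 -1.873659e+02]
 [ 0.000000e+00  0.000000e+00  0.000000e+00  1.000000e+00]]
```

```bash
cat >>h.py <<'E'
def pose():
    from bench import r
    st=r.sense();return st,R.from_euler("xyz",st["tcp_rot"],degrees=True),st["tool_pos"]
def down(psi):
    "tool pointing down, jaws across y of an object with yaw psi deg"
    c,s_=np.cos(np.radians(psi)),np.sin(np.radians(psi))
    y=np.array([s_,-c,0]);x=np.array([0,0,-1.]);return R.from_matrix(np.c_[x,y,np.cross(x,y)])
def delta(p,Rt):
    st,Rc,pc=pose()
    print("t",st["time"],"pos",pc.round(1),"gap",round(st["finger_gap"],1),"f",st["ft_force"].round(2))
    print("off cm (tool now)",(Rc.inv().apply(np.array(p)-pc)/10).round(3),"then dr deg",(Rc.inv()*Rt).as_rotvec(degrees=True).round(2))
E
python3 - <<'E'
from h import *
delta([480,285,300],down(-10))
E
```

```text
t 0.3 pos [ 246.7 -546.7  202.6] gap 85.8 f [-0.32  0.18  0.14]
off cm (tool now) [ -9.693 -66.225 -55.471] then dr deg [3.428e+01 1.000e-02 4.000e-02]
```

Request:
send_rows(
  offset=[
    [-2.5,-4.0,-3.4],
    [-2.5,-4.0,-3.4],
    [-2.5,-4.0,-3.4],
    [-2.5,-4.0,-3.4],
    [0,-4.5,-3.8],
  ],
  dr=[
    [0,0,0],
    [0,0,0],
    [0,0,0],
    [0,0,0],
    [0,0,0],
  ],
  grip=[100,100,100,100,100],
)

```text
time: 0.92
tool_pos: [321.9, -287.8, 305.6]
tcp_rot: [108.8, 89.7, -46.9]
ft_force: [0.2, 0.6, 0.2]
finger_gap: 85.7
```

Request:
send_rows(
  offset=[
    [0,-4.5,-3.8],
    [0,-4.5,-3.8],
    [0,-4.5,-3.8],
    [0,-4.5,-3.8],
    [0,-4.5,-3.8],
  ],
  dr=[
    [0,0,0],
    [0,0,0],
    [0,0,0],
    [0,0,0],
    [0,0,0],
  ],
  grip=[100,100,100,100,100],
)

```text
time: 1.55
tool_pos: [401.9, -3.4, 303.3]
tcp_rot: [143.1, 89.9, -12.6]
ft_force: [1.2, -1.7, -0.1]
finger_gap: 85.1
```

```bash
python3 - <<'E'
from h import *
delta([480,285,300],down(-10));print(pose()[0]["joint_pos"])
E
```

```text
t 1.55 pos [401.9  -3.4 303.3] gap 85.1 f [ 1.23 -1.65 -0.06]
off cm (tool now) [  0.332 -23.081 -18.972] then dr deg [ 3.427e+01 -7.000e-02 -2.000e-02]
[-7.79579927e+00 -2.51536592e+01  1.04249093e+02 -6.19861170e-03
  1.00832614e+02  5.79316627e+01]
```

Request:
send_rows(
  offset=[
    [0,-4.6,-3.7],
    [0,-4.6,-3.7],
    [0,-4.6,-3.7],
    [0,-4.6,-3.7],
    [0,-4.5,-3.8],
  ],
  dr=[
    [0,0,0],
    [0,0,0],
    [0,0,0],
    [0,0,0],
    [0,0,0],
  ],
  grip=[100,100,100,100,100],
)

```text
time: 2.17
tool_pos: [477.3, 282.1, 303.1]
tcp_rot: [164.2, 90.0, 8.5]
ft_force: [0.4, 0.2, 1.2]
finger_gap: 85.1
```

Request:
send_rows(
  offset=[
    [0,0,0],
    [0,0,0],
    [0,0,0],
    [0,0,0],
    [0,0,0],
  ],
  dr=[
    [10,0,0],
    [10,0,0],
    [10,0,0],
    [4.3,0,0],
    [0,0,0],
  ],
  grip=[100,100,100,100,100],
)

```text
time: 2.8
tool_pos: [477.0, 280.0, 302.9]
tcp_rot: [29.7, 90.0, -160.2]
ft_force: [-0.1, -0.1, 0.2]
finger_gap: 85.3
```

```bash
python3 - <<'E'
from h import *
from bench import snapshot
delta([480,285,300],down(-10));print(pose()[0]["joint_pos"])
w=snapshot("wrist");cv2.imwrite("pics/w1.png",w["pixels"][:,:,::-1])
import pickle;pickle.dump(w,open("w1.pkl","wb"))
E
```

```text
t 2.8 pos [477.  280.  302.9] gap 85.3 f [-0.14 -0.08  0.24]
off cm (tool now) [ 0.293 -0.546 -0.205] then dr deg [ 0.02  0.01 -0.  ]
[ 2.50974000e+01 -9.20720782e-01  8.36552111e+01  8.10657157e-04
  9.72741203e+01  1.25076319e+02]
```

View pics/w1.png

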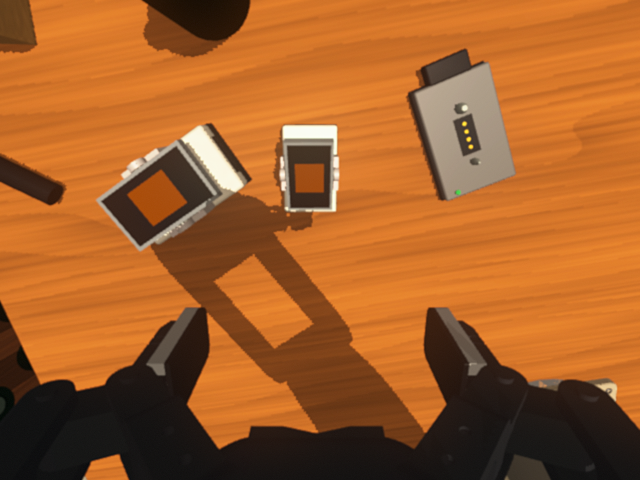

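The wrist view shows the small reader at (310,168), nearly square to the tool; the large one at (160,190) and the dock at (462,130). I'll move closer over the reader.

Request:
send_rows(
  offset=[
    [2.5,-0.7,-1.0],
    [2.5,0,-1.0],
    [2.0,0,-1.0],
    [0,0,0],
  ],
  dr=[
    [0,0,0],
    [0,0,0],
    [0,0,0],
    [0,0,0],
  ],
  grip=[100,100,100,100],
)

```text
time: 3.35
tool_pos: [507.2, 280.8, 230.7]
tcp_rot: [35.2, 89.8, -154.8]
ft_force: [-0.2, 0.2, 0.8]
finger_gap: 85.5
```

```bash
python3 - <<'E'
from h import *
from bench import snapshot
delta([480,285,300],down(-10))
w=snapshot("wrist");crop(w,180,20,500,260,2.5,"w2.png")
import pickle;pickle.dump(w,open("w2.pkl","wb"))
E
```

```text
t 3.35 pos [507.2 280.8 230.7] gap 85.5 f [-0.16  0.25  0.81]
off cm (tool now) [-6.921  0.078  2.776] then dr deg [-0.01  0.19 -0.13]
```

View pics/w2.png

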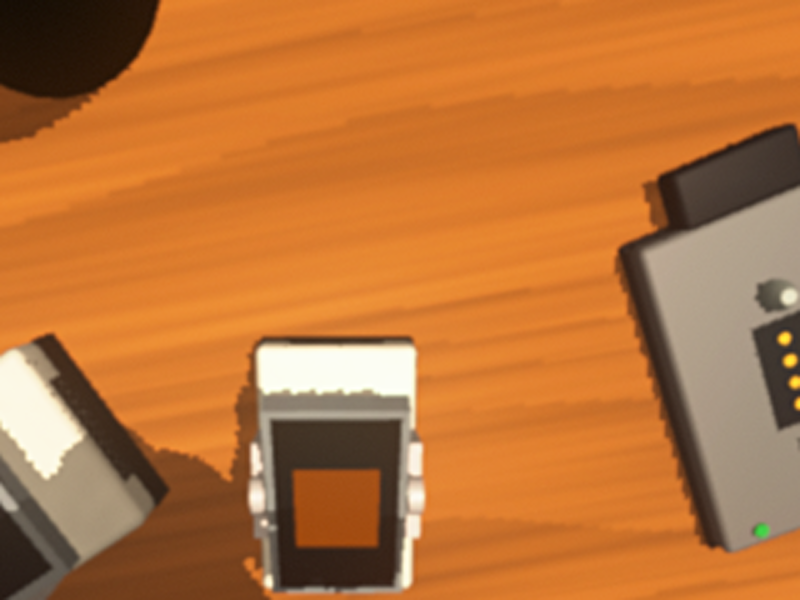

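```bash
python3 - <<'E'
from h import *
import pickle
w1=pickle.load(open("w1.pkl","rb"));w2=pickle.load(open("w2.pkl","rb"));t,s=pickle.load(open("v0.pkl","rb"))
def amber(im,box):
    x0,y0,x1,y1=box;c=im["pixels"][y0:y1,x0:x1];h=cv2.cvtColor(c,cv2.COLOR_RGB2HSV)
    return c,h
# rear top corners
a=onz(w2,258/2.5+180,341/2.5+20,38);b=onz(w2,414/2.5+180,341/2.5+20,38)
print(a,b,np.linalg.norm(a-b),np.degrees(np.arctan2(*(a-b)[1::-1]))-90)
# amber corners w2 crop
am=[(295,470),(379,470),(378,547),(294,547)]
P=[onz(w2,u/2.5+180,v/2.5+20,80) for u,v in am];print(np.array(P).round(1),np.mean(P,0))
print("yaw", np.degrees(np.arctan2(*(P[0]-P[3])[1::-1])),np.degrees(np.arctan2(*(P[0]-P[1])[1::-1]))-90)
c2=np.mean(am,0)/2.5+[180,20]
print(tri([(w2,*c2),(w1,310,178),(t,197.8,271.9),(s,290+425/3.6,140+162/3.6)]))
E
```

```text
[554.67426859 303.68705419  38.        ] [544.32593513 244.99627102  38.        ] 59.59610753807906 -9.99958802278384
[[512.2 295.5  80. ]
 [507.  266.3  80. ]
 [478.9 271.3  80. ]
 [484.2 301.3  80. ]] [495.57183556 283.61077294  80.        ]
yaw -11.582038822997397 -10.010192278721462
(array([495.99536561, 284.60854075,  79.31616129]), [np.float64(1.0826644512973034), np.float64(1.6328012732373587), np.float64(1.9369759590797921), np.float64(4.144934706139289)])
```

```bash
python3 - <<'E'
from h import *
import pickle
w2=pickle.load(open("w2.pkl","rb"))
print(onz(w2,165/2.5+180,490/2.5+20,0),onz(w2,80/2.5+180,560/2.5+20,38),onz(w2,80/2.5+180,560/2.5+20,100))
delta([499.8,283,130],down(-10))
E
```

```text
[494.9902096  361.15695787   0.        ] [480.68608626 393.49893476  38.        ] [498.59609018 371.89412245 100.        ]
t 3.4 pos [507.6 281.3 232.4] gap 85.8 f [0.12 0.01 0.13]
off cm (tool now) [10.24  -0.044  0.782] then dr deg [-0.02  0.08 -0.05]
```

Request:
send_rows(
  offset=[
    [5.0,0,0.4],
    [5.2,0,0.38],
    [4.0,0,0],
    [0,0,0],
  ],
  dr=[
    [0,0,0],
    [0,0,0],
    [0,0,0],
    [0,0,0],
  ],
  grip=[100,100,100,100],
)

```text
time: 3.9
tool_pos: [497.9, 282.2, 88.7]
tcp_rot: [33.6, 89.7, -156.4]
ft_force: [-1.0, 1.0, 0.5]
finger_gap: 85.4
```

```bash
python3 - <<'E'
from h import *
from bench import snapshot
delta([499.8,283,37],down(-10))
w=snapshot("wrist");cv2.imwrite("pics/w3.png",w["pixels"][:,:,::-1])
E
```

```text
t 3.9 pos [497.9 282.2  88.7] gap 85.4 f [-1.    1.    0.51]
off cm (tool now) [ 5.166 -0.13  -0.197] then dr deg [ 0.01  0.26 -0.17]
```

View pics/w3.png

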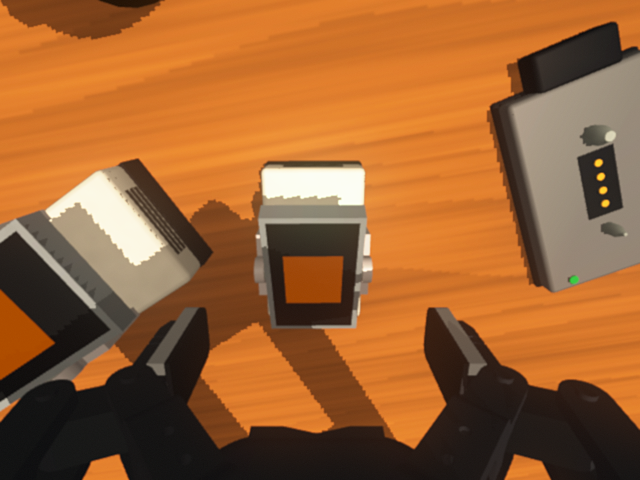

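Request:
send_rows(
  offset=[
    [2.5,-0.1,-0.2],
    [2.6,0,0],
    [0,0,0],
    [0,0,0],
  ],
  dr=[
    [0,0,0],
    [0,0,0],
    [0,0,0],
    [0,0,0],
  ],
  grip=[100,100,100,100],
)

```text
time: 4.45
tool_pos: [504.2, 284.5, 43.1]
tcp_rot: [-145.0, 89.8, 25.0]
ft_force: [-0.2, -0.5, 0.7]
finger_gap: 85.2
```

Request:
send_rows(
  offset=[
    [0,0,0],
    [0,0,0],
    [0,0,0],
    [0,0,0],
    [0,0,0],
  ],
  dr=[
    [0,0,0],
    [0,0,0],
    [0,0,0],
    [0,0,0],
    [0,0,0],
  ],
  grip=[60,60,60,60,60],
  force=50,
)

```text
time: 5.08
tool_pos: [503.6, 283.9, 42.6]
tcp_rot: [-154.6, 89.8, 15.4]
ft_force: [-3.9, -3.7, 11.3]
finger_gap: 58.1
```

```bash
python3 - <<'E'
from h import *
from bench import snapshot
delta([499.8,283,37],down(-10))
w=snapshot("wrist");cv2.imwrite("pics/w4.png",w["pixels"][:,:,::-1])
E
```

```text
t 5.075 pos [503.6 283.9  42.6] gap 58.1 f [-3.92 -3.73 11.27]
off cm (tool now) [0.56  0.155 0.364] then dr deg [-0.02 -0.14  0.07]
```

View pics/w4.png

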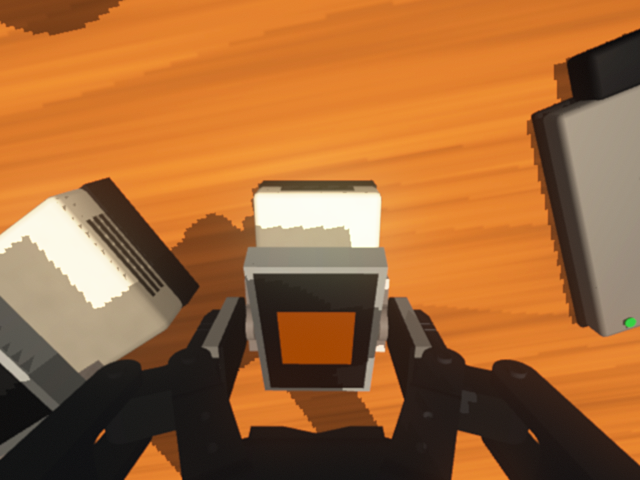

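Request:
send_rows(
  offset=[
    [0,0,0],
    [0,0,0],
    [0,0,0],
  ],
  dr=[
    [0,0,0],
    [0,0,0],
    [0,0,0],
  ],
  grip=[60,60,60],
)

```text
time: 5.5
tool_pos: [503.6, 283.9, 42.6]
tcp_rot: [-154.0, 89.8, 16.0]
ft_force: [-3.6, -4.1, 11.2]
finger_gap: 58.5
```

```bash
python3 - <<'E'
from h import *
from bench import snapshot
for i in range(3):
  delta([499.8,283,37],down(-10)); w=snapshot("wrist")
s=snapshot("scene");crop(s,330,120,500,250,4,"s5.png")
E
```

```text
t 5.5 pos [503.6 283.9  42.6] gap 58.5 f [-3.65 -4.11 11.17]
off cm (tool now) [0.561 0.156 0.364] then dr deg [-0.02 -0.14  0.07]
t 5.55 pos [503.6 283.9  42.6] gap 57.9 f [-3.81 -3.63 11.34]
off cm (tool now) [0.561 0.155 0.363] then dr deg [-0.02 -0.14  0.07]
t 5.6 pos [503.6 283.9  42.6] gap 58.2 f [-3.55 -3.5  10.74]
off cm (tool now) [0.559 0.155 0.363] then dr deg [-0.02 -0.14  0.07]
```

View pics/s5.png

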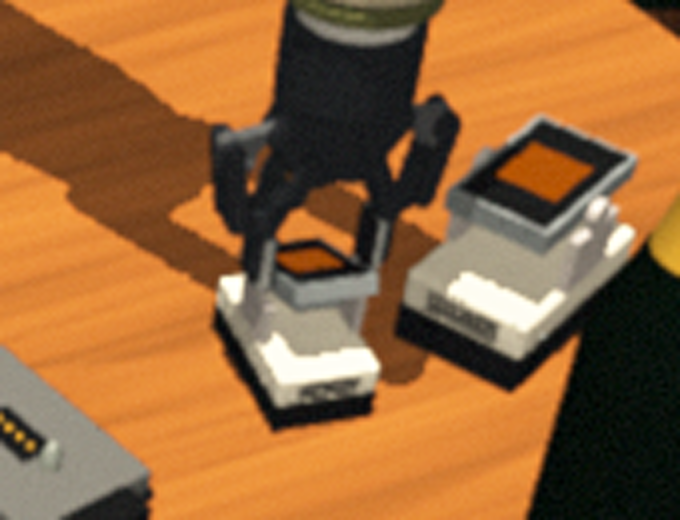

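Request:
send_rows(
  offset=[
    [-1,0,0],
    [-2,0,0],
    [-4,0,0],
    [-4,0,0],
    [0,0,0],
  ],
  dr=[
    [0,0,0],
    [0,0,0],
    [0,0,0],
    [0,0,0],
    [0,0,0],
  ],
  grip=[60,60,60,60,60],
  force=60,
)

```text
time: 6.32
tool_pos: [505.1, 285.0, 155.4]
tcp_rot: [-144.8, 89.5, 25.2]
ft_force: [0.3, -0.6, -5.0]
finger_gap: 56.7
```

Request:
send_rows(
  offset=[
    [0,0,0],
    [0,0,0],
  ],
  dr=[
    [0,0,0],
    [0,0,0],
  ],
  grip=[60,60],
)

```text
time: 6.58
tool_pos: [500.8, 283.0, 147.5]
tcp_rot: [33.6, 89.8, -156.4]
ft_force: [-0.3, -0.3, -4.8]
finger_gap: 56.6
```

```bash
python3 - <<'E'
from h import *
from bench import snapshot
import pickle
delta([499.8,283,37],down(-10)); w=snapshot("wrist");s=snapshot("scene");t=snapshot("top")
pickle.dump((w,s,t),open("v6.pkl","wb"))
cv2.imwrite("pics/w6.png",w["pixels"][:,:,::-1])
crop(s,330,100,500,230,4,"s6.png");crop(t,130,200,330,320,4,"t6.png")
E
```

```text
t 6.575 pos [500.8 283.  147.5] gap 56.6 f [-0.25 -0.31 -4.77]
off cm (tool now) [ 1.1051e+01 -1.1000e-02  6.0000e-02] then dr deg [-0.02  0.2  -0.13]
```

View pics/s6.png

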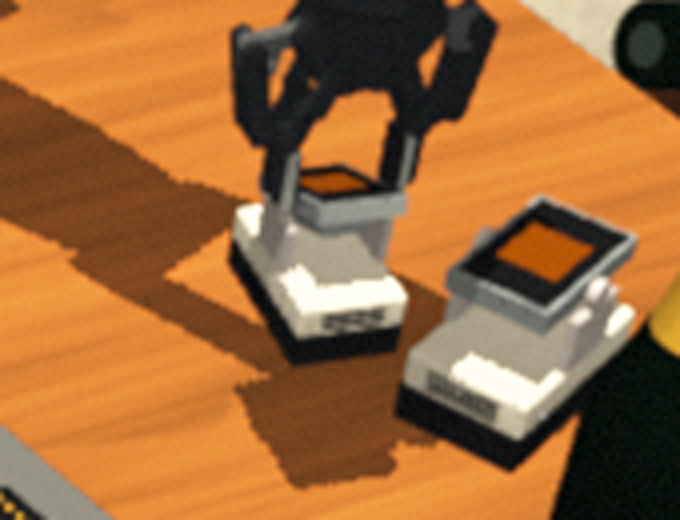

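View pics/w6.png

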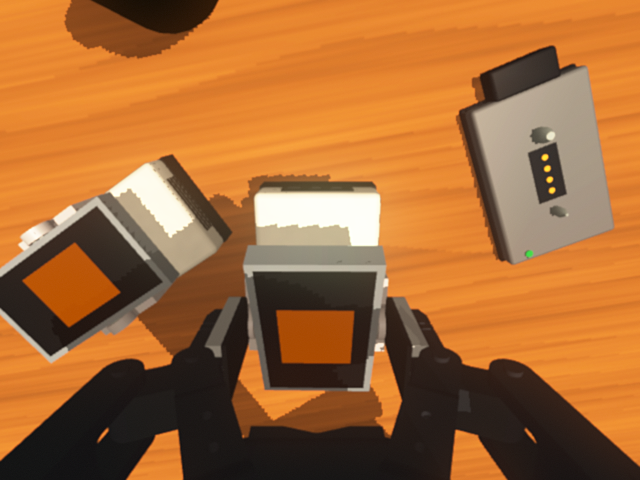

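View pics/t6.png

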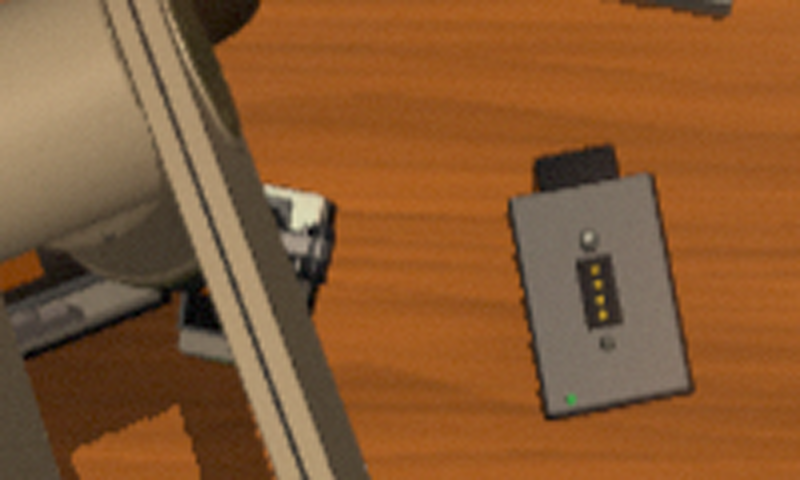

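The reader is lifted (−4.8 N, about 0.49 kg) and level. In the wrist view its rear top edge runs from (255,190) to (380,190), and the pegs show at (548,135) and (560,211). I'll go to a hover in front of the dock, to see reader and pegs in one view.

```bash
python3 - <<'E'
from h import *
import pickle
delta([404.7,75.9,147],down(12)); print(pose()[0]["joint_pos"])
w,s,t=pickle.load(open("v6.pkl","rb"))
st,Rc,pc=pose()
Z=pc[2]-42.6
for u,v in ((255,190),(380,190)):
    p=onz(w,u,v,Z+38);print("rear corner in tool",Rc.inv().apply(p-pc))
for u,v in ((550,134),(563,212)): print(onz(w,u,v,37))
E
```

```text
t 6.725 pos [501.4 283.2 148.3] gap 56.9 f [ 0.38  0.79 -4.73]
off cm (tool now) [ 0.181 22.098  5.918] then dr deg [-22.02   0.14  -0.06]
[2.43576098e+01 5.71929319e+00 9.29090262e+01 7.87633452e-04
 8.15280003e+01 1.24376306e+02]
rear corner in tool [  4.45352282 -28.03410027 -45.86174308]
rear corner in tool [  4.54374963  30.98008265 -45.87088892]
[537.25676247 103.35056872  37.        ]
[476.10001991  92.38485755  37.        ]
```

Request:
send_rows(
  offset=[
    [0,3,0.8],
    [0,4.8,1.3],
    [0,5,1.4],
    [0,5,1.3],
    [0,4.3,1.1],
  ],
  dr=[
    [0,0,0],
    [0,0,0],
    [0,0,0],
    [0,0,0],
    [0,0,0],
  ],
  grip=[60,60,60,60,60],
)

```text
time: 7.35
tool_pos: [404.6, 74.8, 149.5]
tcp_rot: [44.3, 90.0, -145.7]
ft_force: [0.3, -1.4, -4.4]
finger_gap: 56.5
```

Request:
send_rows(
  offset=[
    [0,0,0],
    [0,0,0],
    [0,0,0],
    [0,0,0],
    [0,0,0],
  ],
  dr=[
    [-8,0,0],
    [-8,0,0],
    [-6,0,0],
    [0,0,0],
    [0,0,0],
  ],
  grip=[60,60,60,60,60],
)

```text
time: 7.98
tool_pos: [405.7, 76.3, 149.8]
tcp_rot: [-14.5, 90.0, 177.4]
ft_force: [0.3, -0.9, -4.7]
finger_gap: 56.6
```

```bash
python3 - <<'E'
from h import *
from bench import snapshot
import pickle
delta([404.7,75.9,147],down(12)); w=snapshot("wrist");t=snapshot("top")
pickle.dump((w,t,pose()[0]),open("v7.pkl","wb"))
cv2.imwrite("pics/w7.png",w["pixels"][:,:,::-1]);crop(t,230,200,350,360,3.7,"t7.png")
E
```

```text
t 7.975 pos [405.7  76.3 149.8] gap 56.6 f [ 0.26 -0.88 -4.72]
off cm (tool now) [0.278 0.018 0.102] then dr deg [-0.15  0.02  0.  ]
```

View pics/w7.png

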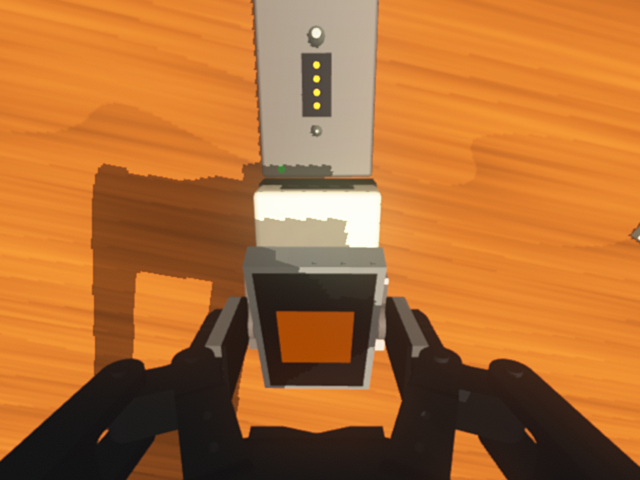

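View pics/t7.png

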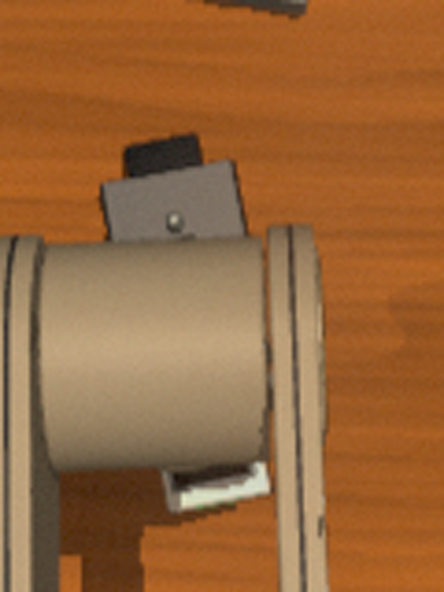

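```bash
python3 - <<'E'
from h import *
import pickle
w,t,st=pickle.load(open("v7.pkl","rb"))
crop(w,230,0,400,200,3,"w7a.png");crop(w,230,170,400,400,2.6,"w7b.png")
a=cv2.imread("pics/w7a.png");b=cv2.imread("pics/w7b.png");H=max(a.shape[0],b.shape[0])
o=np.zeros((H,a.shape[1]+b.shape[1],3),np.uint8);o[:a.shape[0],:a.shape[1]]=a;o[:b.shape[0],a.shape[1]:]=b
print(o.shape,a.shape,b.shape);cv2.imwrite("pics/w7c.png",o[:600,:960])
p=w["pixels"].astype(int)
# dock edges at rows z=22
for v in (60,90,110,150): 
    row=p[v];sat=row.max(1)-row.min(1);m=np.where(sat[230:400]<60)[0]+230;print("dock",v,m.min(),m.max())
for v in (193,200,208,216,224,232,240):
    row=p[v];sat=row.max(1)-row.min(1);m=np.where(sat[235:400]<60)[0]+235;print("rdr",v,m.min(),m.max())
h=cv2.cvtColor(w["pixels"],cv2.COLOR_RGB2HSV)[300:375,265:365]
am=((h[...,0]<18)&(h[...,1]>150)&(h[...,2]>120)).astype(np.uint8)
for v in (20,35,50): 
    q=np.where(am[v])[0]+265;print("amber",v+300,q.min(),q.max())
E
```

```text
(600, 952, 3) (600, 510, 3) (598, 442, 3)
dock 60 257 375
dock 90 258 374
dock 110 259 373
dock 150 261 371
rdr 193 255 378
rdr 200 254 380
rdr 208 255 379
rdr 216 255 379
rdr 224 255 378
rdr 232 256 378
rdr 240 256 378
amber 320 277 353
amber 335 279 351
amber 350 281 350
```

View pics/w7c.png

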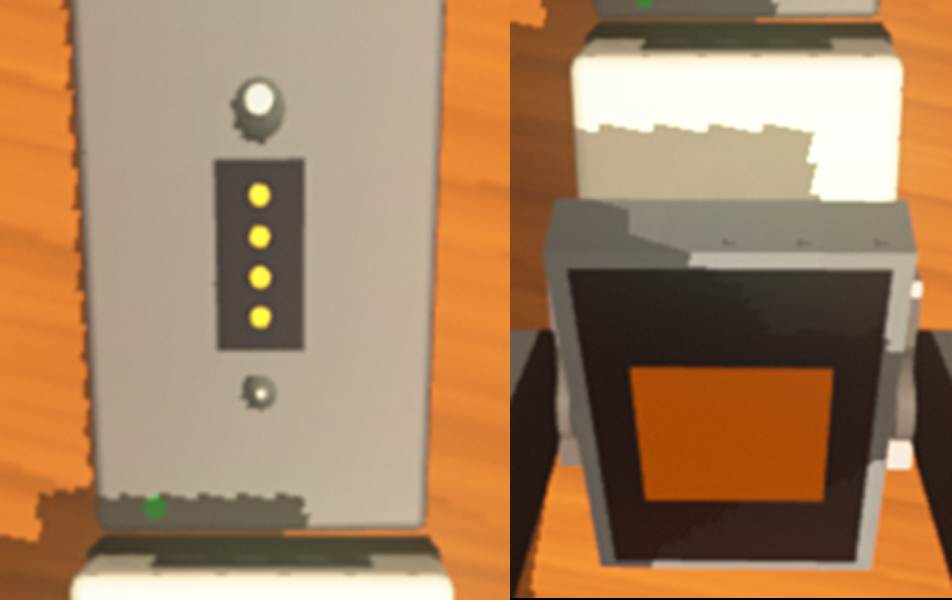

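```bash
python3 - <<'E'
from h import *
import pickle
w,t,st=pickle.load(open("v7.pkl","rb"))
Rc=R.from_euler("xyz",st["tcp_rot"],degrees=True);pc=st["tool_pos"]
T=lambda p:Rc.inv().apply(p-pc).round(2)
b=pc[2]-42.6;print("under z",b)
for v in(191,192):print("top rear",T(onz(w,317,v,b+38)))
print("bottom rear",T(onz(w,317,179.3,b)))
print("thick",T(onz(w,316.2,33,37)),"thin",T(onz(w,316.8,131,37)))
print("thick base-ish",T(onz(w,316.5,38.5,22)),"dock front edge",T(onz(w,316,175,22)))
for u,v in((230+260/3,195/3),(230+260/3,317/3)):print("gold",T(onz(w,u,v,22)))
# face pts, plane approx: amber centre & corners by tool x
for (u,v) in ((631,367),(832,367),(824,500),(645,500),(568,269),(892,270),(856,560),(615,558)):
    print((u-510)/2.6+230,v/2.6+170)
E
```

```text
under z 107.28103965548684
top rear [  4.59   1.04 -45.52]
top rear [  4.59   1.04 -45.04]
bottom rear [ 42.59   1.09 -45.05]
thick [ 112.86    0.63 -133.16] thin [112.87   1.04 -69.21]
thick base-ish [ 127.86    0.83 -132.5 ] dock front edge [127.87   0.41 -34.95]
gold [ 127.86    0.95 -115.12]
gold [127.87   0.95 -87.08]
276.53846153846155 311.1538461538462
353.8461538461538 311.1538461538462
350.7692307692308 362.30769230769226
281.9230769230769 362.30769230769226
252.30769230769232 273.46153846153845
376.9230769230769 273.8461538461538
363.0769230769231 385.38461538461536
270.38461538461536 384.61538461538464
```

Request:
send_rows(
  offset=[
    [0,0.02,-3.0],
    [0,0,-4.6],
    [0,0,-3.0],
    [2.5,0,0],
    [2.5,0,0],
  ],
  dr=[
    [0,0,0],
    [0,0,0],
    [0,0,0],
    [0,0,0],
    [0,0,0],
  ],
  grip=[60,60,60,60,60],
)

```text
time: 8.7
tool_pos: [510.0, 98.2, 99.3]
tcp_rot: [137.6, 90.0, -30.5]
ft_force: [-0.5, -0.6, -6.1]
finger_gap: 56.8
```

Request:
send_rows(
  offset=[
    [0,0,0],
    [0,0,0],
    [0,0,0],
    [0,0,0],
  ],
  dr=[
    [0,0,0],
    [0,0,0],
    [0,0,0],
    [0,0,0],
  ],
  grip=[60,60,60,60],
)

```text
time: 9.2
tool_pos: [510.3, 98.1, 101.2]
tcp_rot: [174.2, 89.9, 6.2]
ft_force: [-0.3, -0.5, -5.4]
finger_gap: 56.5
```

```bash
python3 - <<'E'
from h import *
from bench import snapshot
import pickle
delta([404.7,75.9,147],down(12)); w=snapshot("wrist");s=snapshot("scene")
pickle.dump((w,s,pose()[0]),open("v8.pkl","wb"))
crop(w,220,40,420,290,2.4,"w8.png");crop(s,280,130,420,280,4,"s8.png")
E
```

```text
t 9.2 pos [510.3  98.1 101.2] gap 56.5 f [-0.3  -0.5  -5.45]
off cm (tool now) [-4.603 -0.014 10.781] then dr deg [-0.03 -0.11 -0.01]
```

View pics/w8.png

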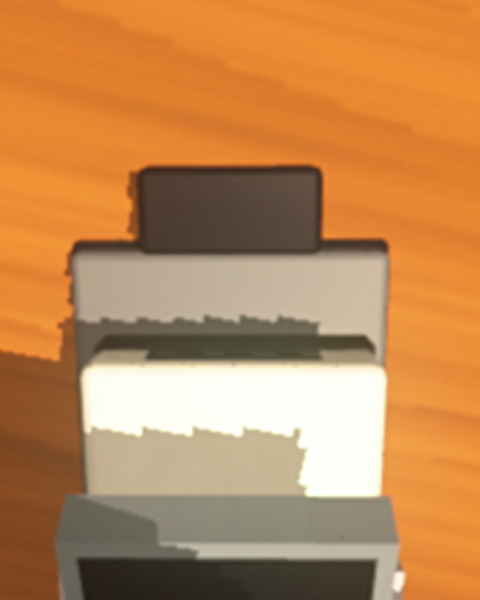

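View pics/s8.png

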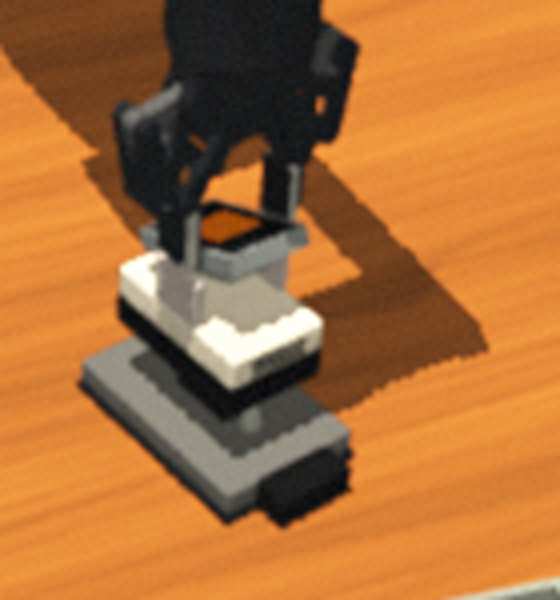

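```bash
python3 - <<'E'
from h import *
import pickle
w,s,st=pickle.load(open("v8.pkl","rb"))
Rc=R.from_euler("xyz",st["tcp_rot"],degrees=True);pc=st["tool_pos"]
T=lambda p:Rc.inv().apply(p-pc).round(2)
b=pc[2]-42.6;print("under z",b)
p=w["pixels"].astype(int)
def ext(v,lo=230,hi=400):
    row=p[v];sat=row.max(1)-row.min(1);m=np.where(sat[lo:hi]<60)[0]+lo;return m.min(),m.max()
for v in(150,155,160,165,170):
    e=ext(v);print("dock",v,e,T(onz(w,sum(e)/2,v,22)))
for v in(195,205,215,225,235,243):
    e=ext(v,240,400);print("rdr",v,e,T(onz(w,sum(e)/2,v,b+38)))
print("col prof",[(v,int(p[v,290].sum()/3)) for v in range(134,150)],[(v,int(p[v,300].sum()/3)) for v in range(176,196)])
print("dock rear top",T(onz(w,316,145,22)),"bot",T(onz(w,270,140,0)))
for v in(191,192):print("rdr rear top",T(onz(w,317,v,b+38)))
print("rdr rear bot",T(onz(w,317,179.5,b)))
E
```

```text
under z 58.0995670330986
dock 150 (np.int64(250), np.int64(381)) [ 78.77   0.17 -58.91]
dock 155 (np.int64(250), np.int64(381)) [ 78.76   0.17 -55.7 ]
dock 160 (np.int64(250), np.int64(380)) [ 78.76  -0.16 -52.47]
dock 165 (np.int64(250), np.int64(380)) [ 78.76  -0.16 -49.21]
dock 170 (np.int64(251), np.int64(380)) [ 78.75   0.17 -45.92]
rdr 195 (np.int64(252), np.int64(379)) [  4.65   0.34 -43.9 ]
rdr 205 (np.int64(253), np.int64(379)) [  4.64   0.58 -39.01]
rdr 215 (np.int64(253), np.int64(379)) [  4.64   0.58 -34.04]
rdr 225 (np.int64(254), np.int64(378)) [  4.63   0.58 -28.99]
rdr 235 (np.int64(254), np.int64(378)) [  4.63   0.58 -23.85]
rdr 243 (np.int64(255), np.int64(377)) [  4.62   0.58 -19.68]
col prof [(134, 62), (135, 61), (136, 62), (137, 61), (138, 61), (139, 61), (140, 61), (141, 62), (142, 60), (143, 59), (144, 53), (145, 67), (146, 115), (147, 141), (148, 155), (149, 166)] [(176, 96), (177, 97), (178, 95), (179, 79), (180, 65), (181, 63), (182, 64), (183, 64), (184, 65), (185, 66), (186, 67), (187, 67), (188, 67), (189, 88), (190, 139), (191, 176), (192, 205), (193, 233), (194, 243), (195, 245)]
dock rear top [ 78.77   0.5  -62.09] bot [100.77 -32.02 -64.01]
rdr rear top [  4.65   1.05 -45.83]
rdr rear top [  4.65   1.05 -45.35]
rdr rear bot [ 42.65   1.11 -45.3 ]
```

Request:
send_rows(
  offset=[
    [1.0,-0.02,0],
    [1.2,0,0],
    [0,0,0],
    [0,0,0],
  ],
  dr=[
    [0,0,0],
    [0,0,0],
    [0,0,0],
    [0,0,0],
  ],
  grip=[60,60,60,60],
)

```text
time: 9.8
tool_pos: [509.2, 98.3, 77.7]
tcp_rot: [-7.6, 90.0, -175.6]
ft_force: [0.1, 0.2, -4.9]
finger_gap: 56.6
```

Request:
send_rows(
  offset=[
    [0.3,0,0],
    [0.3,0,0],
    [0,0,0],
  ],
  dr=[
    [0,0,0],
    [0,0,0],
    [0,0,0],
  ],
  grip=[60,60,60],
)

```text
time: 10.18
tool_pos: [509.2, 98.3, 71.7]
tcp_rot: [-13.6, 90.0, 178.4]
ft_force: [0.2, -0.3, -5.5]
finger_gap: 56.5
```

Request:
send_rows(
  offset=[
    [0.2,0,0],
    [0.2,0,0],
    [0,0,0],
  ],
  dr=[
    [0,0,0],
    [0,0,0],
    [0,0,0],
  ],
  grip=[60,60,60],
)

```text
time: 10.55
tool_pos: [509.2, 98.2, 67.7]
tcp_rot: [-3.9, 90.0, -171.9]
ft_force: [0.5, 0.9, -4.9]
finger_gap: 56.8
```

Request:
send_rows(
  offset=[
    [0.2,0,0],
    [0,0,0],
    [0,0,0],
  ],
  dr=[
    [0,0,0],
    [0,0,0],
    [0,0,0],
  ],
  grip=[60,60,60],
)

```text
time: 10.92
tool_pos: [509.4, 98.3, 66.0]
tcp_rot: [3.6, 90.0, -164.4]
ft_force: [0.5, 1.4, -5.4]
finger_gap: 56.1
```

Request:
send_rows(
  offset=[
    [0.1,0,0],
    [0.1,0,0],
    [0,0,0],
  ],
  dr=[
    [0,0,0],
    [0,0,0],
    [0,0,0],
  ],
  grip=[60,60,60],
)

```text
time: 11.3
tool_pos: [509.9, 98.1, 65.2]
tcp_rot: [148.2, 90.0, -19.8]
ft_force: [-5.5, -1.1, 6.2]
finger_gap: 56.8
```

```bash
python3 - <<'E'
from h import *
from bench import snapshot
import pickle
delta([404.7,75.9,147],down(12)); w=snapshot("wrist");s=snapshot("scene")
crop(w,220,40,420,290,2.4,"w9.png");crop(s,280,130,420,280,4,"s9.png")
E
```

```text
t 11.3 pos [509.9  98.1  65.2] gap 56.8 f [-5.55 -1.14  6.25]
off cm (tool now) [-8.19  -0.011 10.744] then dr deg [-0.02 -0.04 -0.02]
```

View pics/s9.png

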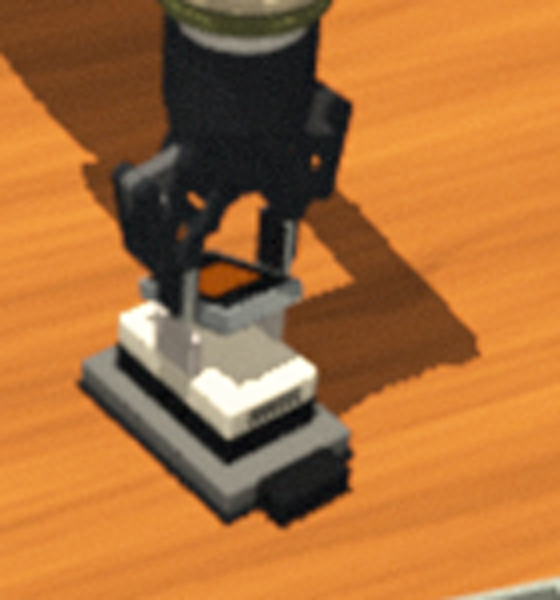

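The reader looks seated, and the force rose by 11 N. I'll press slightly more, then open.

Request:
send_rows(
  offset=[
    [0.1,0,0],
    [0,0,0],
  ],
  dr=[
    [0,0,0],
    [0,0,0],
  ],
  grip=[60,60],
)

```text
time: 11.65
tool_pos: [510.1, 98.0, 65.0]
tcp_rot: [146.8, 89.9, -21.2]
ft_force: [-7.4, -2.5, 13.4]
finger_gap: 56.5
```

Request:
send_rows(
  offset=[
    [0,0,0],
    [0,0,0],
    [0,0,0],
    [0,0,0],
    [0,0,0],
  ],
  dr=[
    [0,0,0],
    [0,0,0],
    [0,0,0],
    [0,0,0],
    [0,0,0],
  ],
  grip=[80,100,100,100,100],
)

```text
time: 12.28
tool_pos: [509.5, 98.3, 62.9]
tcp_rot: [-6.5, 90.0, -174.5]
ft_force: [-0.4, -0.2, -0.1]
finger_gap: 85.0
```

Request:
send_rows(
  offset=[
    [-1,0,0],
    [-3,0,0],
    [-5,0,0],
    [-5,0,0],
    [0,0,0],
  ],
  dr=[
    [0,0,0],
    [0,0,0],
    [0,0,0],
    [0,0,0],
    [0,0,0],
  ],
  grip=[100,100,100,100,100],
)

```text
time: 12.9
tool_pos: [512.8, 98.6, 209.5]
tcp_rot: [173.3, 89.4, 5.3]
ft_force: [-0.2, -0.3, -0.3]
finger_gap: 85.3
```

```bash
python3 - <<'E'
from h import *
from bench import snapshot
import pickle
delta([404.7,75.9,147],down(12)); w=snapshot("wrist");s=snapshot("scene")
pickle.dump((w,s,pose()[0]),open("v10.pkl","wb"))
cv2.imwrite("pics/w10.png",w["pixels"][:,:,::-1]);crop(s,280,150,420,280,4.5,"s10.png")
E
```

```text
t 12.9 pos [512.8  98.6 209.5] gap 85.3 f [-0.22 -0.31 -0.29]
off cm (tool now) [ 6.134 -0.031 11.103] then dr deg [-0.02 -0.58 -0.07]
```

View pics/w10.png

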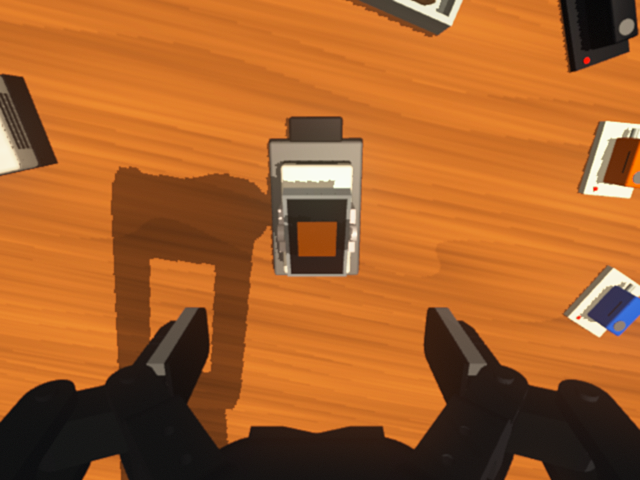

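View pics/s10.png

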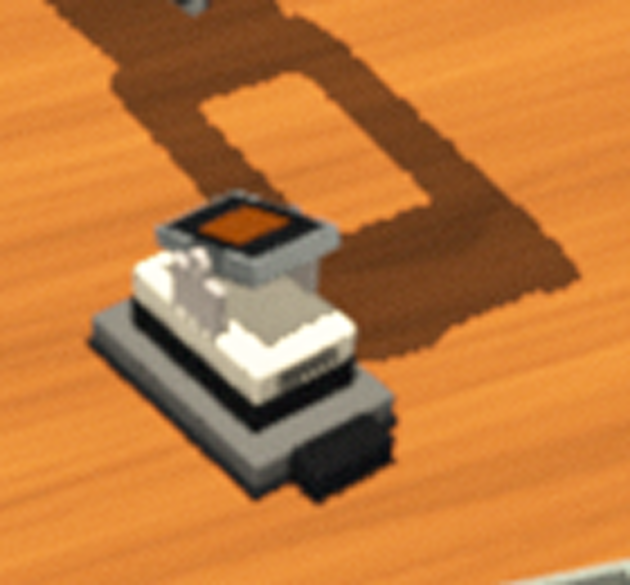

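Released. The reader sits level and parallel on the dock in the scene crop, and its underside came to rest about 22.5 mm above bench height (22 expected). Next I take two views with a long baseline to get the window slope.

Request:
send_rows(
  offset=[
    [4,0,-2],
    [2,0,-2],
    [0,0,0],
    [0,0,0],
  ],
  dr=[
    [0,0,0],
    [0,0,0],
    [0,0,0],
    [0,0,0],
  ],
  grip=[100,100,100,100],
)

```text
time: 13.5
tool_pos: [547.9, 106.5, 142.8]
tcp_rot: [-4.7, 89.9, -172.7]
ft_force: [0.3, -0.7, 1.4]
finger_gap: 85.5
```

```bash
python3 - <<'E'
from h import *
from bench import snapshot
import pickle
delta([380,71,150],down(12)); w=snapshot("wrist");s=snapshot("top");print(pose()[2])
pickle.dump((w,s,pose()[0]),open("v11.pkl","wb"))
crop(w,220,90,420,300,2.8,"w11.png");crop(s,240,210,320,320,5,"t11.png")
E
```

```text
t 13.5 pos [547.9 106.5 142.8] gap 85.5 f [ 0.29 -0.7   1.38]
off cm (tool now) [-6.9700e-01 -1.7000e-02  1.7159e+01] then dr deg [-0.01  0.08  0.01]
[548.63108899 106.54553891 144.00933209]
```

Request:
send_rows(
  offset=[
    [-1.5,0,5.5],
    [-1.5,0,5.5],
    [0,0,5.5],
    [0,0,2],
    [0,0,0],
  ],
  dr=[
    [0,-6,0],
    [0,-6,0],
    [0,-6,0],
    [0,-6,0],
    [0,-6,0],
  ],
  grip=[100,100,100,100,100],
)

```text
time: 14.22
tool_pos: [371.6, 68.9, 198.8]
tcp_rot: [0.1, 60.1, -168.0]
ft_force: [1.6, -0.5, -0.1]
finger_gap: 85.4
```

Request:
send_rows(
  offset=[
    [0,0,0],
    [0,0,0],
    [0,0,0],
  ],
  dr=[
    [0,0,0],
    [0,0,0],
    [0,0,0],
  ],
  grip=[100,100,100],
)

```text
time: 14.6
tool_pos: [371.8, 69.0, 197.2]
tcp_rot: [0.0, 60.2, -168.0]
ft_force: [0.4, -0.6, -0.4]
finger_gap: 85.4
```

```bash
python3 - <<'E'
from h import *
from bench import snapshot
import pickle
delta([380,71,150],down(12)); w=snapshot("wrist");print(pose()[2],w["world_to_cam"][2])
pickle.dump((w,pose()[0]),open("v12.pkl","wb"))
cv2.imwrite("pics/w12.png",w["pixels"][:,:,::-1])
E
```

```text
t 14.6 pos [371.8  69.  197.2] gap 85.4 f [ 0.38 -0.6  -0.43]
off cm (tool now) [ 3.679 -0.025 -3.076] then dr deg [-2.000e-02  2.981e+01 -1.000e-02]
[371.78063159  69.02641859 197.17246923] [ 7.23385238e-01  1.53566796e-01  6.73150085e-01 -5.99631580e+02]
```

View pics/w11.png

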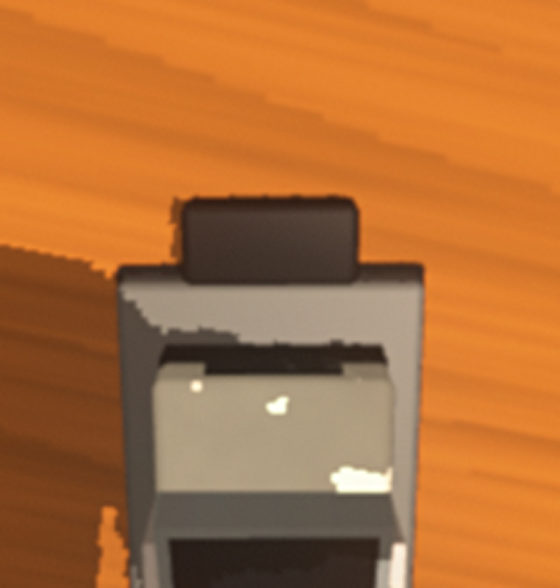

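View pics/w12.png

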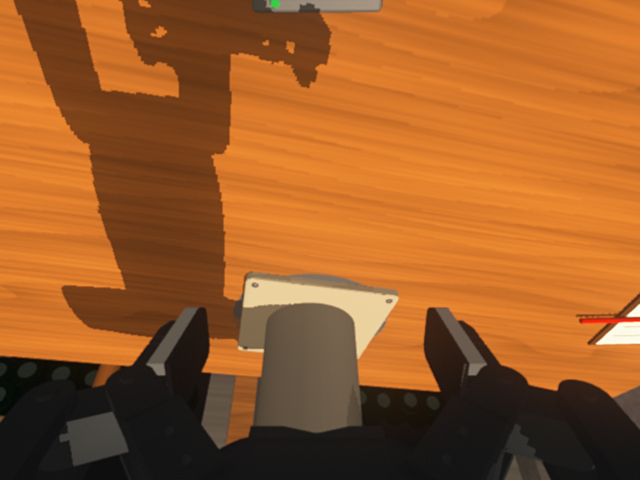

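View pics/t11.png

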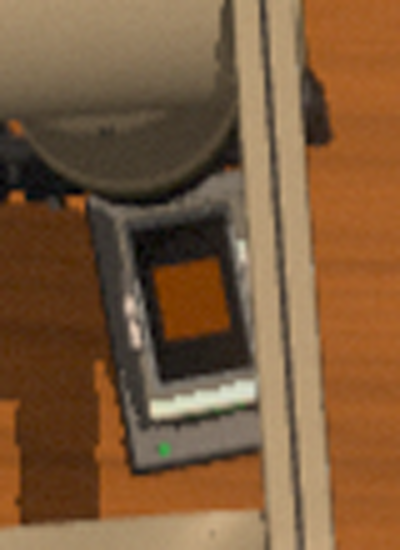

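I tilted the wrong way, so I turn the other way. In w12 only the dock's front edge shows, at the top.

Request:
send_rows(
  offset=[
    [0,0,0],
    [0,0,0],
    [0,0,0],
    [0,0,0],
    [0,0,0],
  ],
  dr=[
    [0,10,0],
    [0,10,0],
    [0,10,0],
    [0,10,0],
    [0,10,0],
  ],
  grip=[100,100,100,100,100],
)

```text
time: 15.28
tool_pos: [386.5, 71.9, 197.3]
tcp_rot: [-179.7, 72.3, 12.3]
ft_force: [-72.1, -8.7, 35.0]
finger_gap: 85.8
```

Request:
send_rows(
  offset=[
    [0,0,0],
    [0,0,0],
    [0,0,0],
    [0,0,0],
  ],
  dr=[
    [0,5,0],
    [0,0,0],
    [0,0,0],
    [0,0,0],
  ],
  grip=[100,100,100,100],
)

```text
time: 15.78
tool_pos: [409.9, 75.6, 198.3]
tcp_rot: [-179.7, 68.7, 12.3]
ft_force: [-0.6, -0.2, 0.3]
finger_gap: 85.2
```

```bash
python3 - <<'E'
from h import *
from bench import snapshot
import pickle
delta([380,71,150],down(12)); w=snapshot("wrist")
pickle.dump((w,pose()[0]),open("v12.pkl","wb"))
a,_,_=pickle.load(open("v10.pkl","rb"))
crop(w,180,0,450,250,2,"a.png");crop(a,250,100,380,290,3,"b.png")
cv2.imwrite("pics/w13.png",w["pixels"][:,:,::-1])
c,_,_=pickle.load(open("v11.pkl","rb"));cv2.imwrite("pics/w11f.png",c["pixels"][:,:,::-1])
E
```

```text
t 15.775 pos [409.9  75.6 198.3] gap 85.2 f [-0.64 -0.21  0.26]
off cm (tool now) [ 3.401 -0.167  4.574] then dr deg [ 2.000e-02 -2.134e+01  1.100e-01]
```

View pics/w13.png

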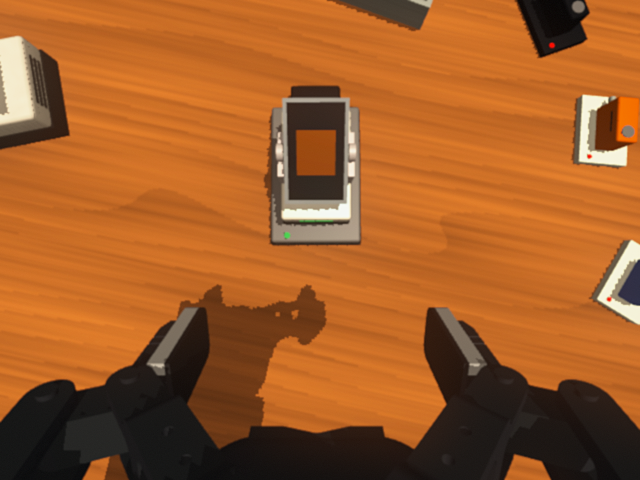

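View pics/w11f.png

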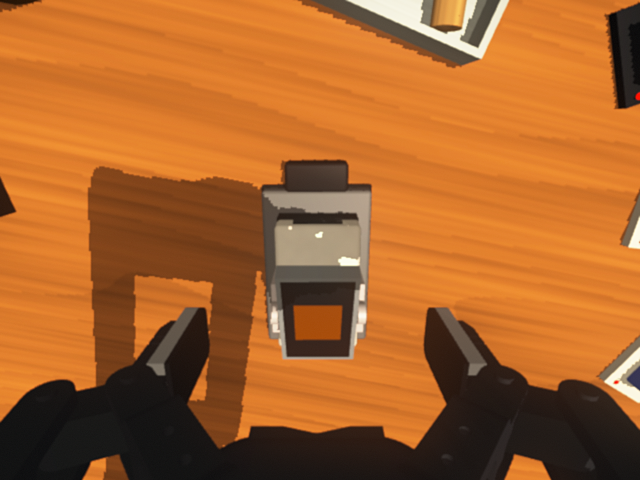

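```bash
cat > slope.py <<'E'
from h import *
import pickle
A=pickle.load(open("v11.pkl","rb"))[0];B=pickle.load(open("v12.pkl","rb"))[0];C=pickle.load(open("v10.pkl","rb"))[0]
def amberquad(w,box):
    x0,y0,x1,y1=box;k=4
    c=cv2.resize(w["pixels"][y0:y1,x0:x1],None,fx=k,fy=k,interpolation=cv2.INTER_CUBIC)
    h=cv2.cvtColor(c,cv2.COLOR_RGB2HSV);m=((h[...,1]>150)&(h[...,2]>100)).astype(np.uint8)
    n,l,s,ce=cv2.connectedComponentsWithStats(m);i=[j for j in range(1,n) if s[j,0]>0 and s[j,1]>0 and s[j,0]+s[j,2]<c.shape[1] and s[j,1]+s[j,3]<c.shape[0]]
    i=max(i,key=lambda j:s[j,4]);m=(l==i).astype(np.uint8)
    ct=cv2.findContours(m,cv2.RETR_EXTERNAL,cv2.CHAIN_APPROX_NONE)[0][0]
    q=cv2.approxPolyDP(ct,0.06*cv2.arcLength(ct,True),True).reshape(-1,2)
    # refine: fit line per side
    pts=ct.reshape(-1,2).astype(float);q=q.astype(float);L=[]
    for a,b in zip(q,np.roll(q,-1,0)):
        d=(b-a)/np.linalg.norm(b-a);t=(pts-a)@d;dist=abs((pts-a)@np.array([-d[1],d[0]]))
        s_=pts[(t>.12*np.linalg.norm(b-a))&(t<.88*np.linalg.norm(b-a))&(dist<4)]
        vx,vy,x,y=cv2.fitLine(s_.astype(np.float32),cv2.DIST_L2,0,.01,.01).ravel();L.append(np.cross([x,y,1],[x+vx,y+vy,1]))
    q=np.array([ (lambda p:p[:2]/p[2])(np.cross(L[i-1],L[i])) for i in range(4)])
    q=(q+.5)/k-.5+[x0,y0]
    q=q[np.argsort(q[:,1])];return np.r_[q[:2][np.argsort(q[:2,0])],q[2:][np.argsort(q[2:,0])]]
if __name__=="__main__":
    qa=amberquad(A,(285,290,350,352));qb=amberquad(B,(288,115,345,190));qc=amberquad(C,(290,210,345,265))
    for n,vs in (("AB",[(A,qa),(B,qb)]),("ABC",[(A,qa),(B,qb),(C,qc)])):
        P=[];E=[]
        for i in range(4):
            p,e=tri([(w,*q[i]) for w,q in vs]);P.append(p);E.append(e)
        P=np.array(P);print(n,P.round(1).tolist(),np.round(E,2).max());c=P.mean(0);u=(P[0]+P[1]-P[2]-P[3])/2;v=(P[0]+P[2]-P[1]-P[3])/2
        print("c",c.round(1),"slope",np.arctan2(u[2],np.hypot(u[0],u[1])),"len",np.linalg.norm(u),np.linalg.norm(v),"yaw",np.degrees(np.arctan2(u[1],u[0])),np.degrees(np.arctan2(v[1],v[0]))-90)
    print(qa.round(1).tolist(),qb.round(1).tolist())
E
python3 slope.py
```

```text
AB [[514.8, 113.5, 108.2], [521.1, 83.9, 108.2], [483.5, 106.8, 96.5], [489.8, 77.3, 96.4]] 0.12
c [502.3  95.4 102.3] slope 0.3493959103291785 len 34.13123049499316 30.257207534068883 yaw 12.036480417334907 12.048240373776707
ABC [[514.8, 113.5, 108.3], [521.1, 83.9, 108.2], [483.5, 106.8, 96.5], [489.8, 77.3, 96.5]] 0.18
c [502.3  95.4 102.4] slope 0.3511393058237294 len 34.10715876888294 30.17695550715487 yaw 11.988218402697079 12.109142124264949
[[292.8, 304.9], [342.1, 304.9], [294.8, 339.4], [340.1, 339.3]] [[295.6, 129.6], [335.5, 129.6], [296.3, 174.9], [334.7, 174.9]]
```

```bash
python3 - <<'E'
from h import *
import pickle
t,s=pickle.load(open("v0.pkl","rb"))
q=[onz(t,340+u/4,165+v/4,8) for u,v in((171,219),(245,213),(258,324),(183,331))]
c=np.mean(q,0);u=(q[0]+q[1]-q[2]-q[3])/2;print(c,np.linalg.norm(u),np.degrees(np.arctan2(u[1],u[0])))
print("blue",onz(t,417,292,8),"black",onz(t,366,189,8),"flute",onz(t,490,256,0),"tray",onz(t,283,176,35),"bottle",onz(t,170,185,100))
yaw=np.degrees(np.arctan2(u[1],u[0]))
delta([c[0]-20,c[1],200],down(yaw))
E
```

```text
[ 611.30386089 -183.38165632    8.        ] 71.20567647558784 6.069855625636796
blue [ 464.78999826 -240.37541797    8.        ] black [ 722.98128985 -113.91045849    8.        ] flute [ 559.40333813 -425.98737178    0.        ] tray [743.91984623  95.53681852  35.        ] bottle [695.93308026 356.80213524 100.        ]
t 15.825 pos [410.   75.6 198.3] gap 85.2 f [-0.37  0.12 -0.4 ]
off cm (tool now) [  4.278  29.11  -11.568] then dr deg [  5.88 -21.32   1.22]
```

Request:
send_rows(
  offset=[
    [0,3,0],
    [0,4,0],
    [0,5,0],
    [0,0,0],
  ],
  dr=[
    [0,-7,0],
    [0,-7,0],
    [0,-7,0],
    [0,0,0],
  ],
  grip=[100,100,100,100],
)

```text
time: 16.32
tool_pos: [435.0, -43.9, 194.1]
tcp_rot: [-54.9, 89.7, 136.9]
ft_force: [-0.1, 0.0, -0.8]
finger_gap: 85.6
```

```bash
python3 - <<'E'
from h import *
delta([591,-183.4,180],down(6.1))
E
```

```text
t 16.325 pos [435.  -43.9 194.1] gap 85.6 f [-0.15  0.03 -0.79]
off cm (tool now) [  1.292  16.867 -12.399] then dr deg [5.76 0.2  0.26]
```

Request:
send_rows(
  offset=[
    [0.4,4.8,-3.5],
    [0.4,4.8,-3.5],
    [0.4,4.8,-3.5],
    [0.1,2.5,-1.9],
    [0,0,0],
  ],
  dr=[
    [0,0,0],
    [0,0,0],
    [0,0,0],
    [5.8,0.2,0.26],
    [0,0,0],
  ],
  grip=[100,100,100,100,100],
)

```text
time: 16.95
tool_pos: [592.3, -181.8, 185.3]
tcp_rot: [167.6, 89.4, -6.3]
ft_force: [-0.5, 0.5, -0.4]
finger_gap: 85.2
```

Request:
send_rows(
  offset=[
    [0,0,0],
    [0,0,0],
  ],
  dr=[
    [0,0,0],
    [0,0,0],
  ],
  grip=[100,100],
)

```text
time: 17.2
tool_pos: [591.1, -180.2, 185.3]
tcp_rot: [168.6, 89.4, -5.1]
ft_force: [0.3, 1.0, -0.4]
finger_gap: 85.1
```

```bash
python3 - <<'E'
from h import *
from bench import snapshot
import pickle
delta([611.3,-183.4,100],down(6.1)); w=snapshot("wrist");pickle.dump((w,pose()[0]),open("v14.pkl","wb"))
cv2.imwrite("pics/w14.png",w["pixels"][:,:,::-1])
E
```

```text
t 17.2 pos [ 591.1 -180.2  185.3] gap 85.1 f [ 0.31  1.05 -0.39]
off cm (tool now) [ 8.549  0.522 -1.893] then dr deg [ 0.21 -0.56 -0.11]
```

View pics/w14.png

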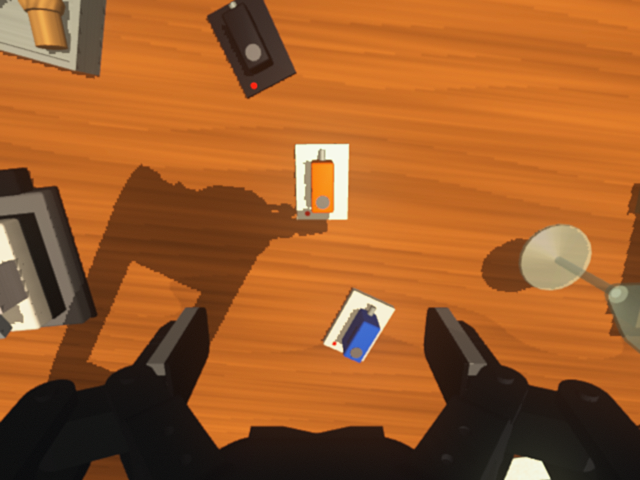

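The orange logger is at (321,185), square to the image; blue is at (360,328) and black at (252,48). I'll measure the orange one.

```bash
python3 - <<'E'
from h import *
import pickle
w,st=pickle.load(open("v14.pkl","rb"))
x0,y0,x1,y1=270,125,375,240;k=4
c=cv2.resize(w["pixels"][y0:y1,x0:x1],None,fx=k,fy=k,interpolation=cv2.INTER_CUBIC)
h=cv2.cvtColor(c,cv2.COLOR_RGB2HSV)
for n,m,z in(("plate",(h[...,1]<70)&(h[...,2]>150),8),("block",(h[...,0]<15)&(h[...,1]>200)&(h[...,2]>200),38)):
    m=m.astype(np.uint8);nn,l,s,ce=cv2.connectedComponentsWithStats(m);i=1+np.argmax(s[1:,4]);ct=cv2.findContours((l==i).astype(np.uint8),cv2.RETR_EXTERNAL,cv2.CHAIN_APPROX_NONE)[0][0]
    hull=cv2.convexHull(ct);r_=cv2.minAreaRect(hull);b=cv2.boxPoints(r_)/k+[x0,y0]-.5
    P=np.array([onz(w,u,v,z) for u,v in b]);e=P[1]-P[0],P[2]-P[1];L=max(e,key=np.linalg.norm)
    print(n,b.round(1).tolist(),P.mean(0).round(1),[round(np.linalg.norm(a),1) for a in e],np.degrees(np.arctan2(L[1],L[0])))
o=cv2.imwrite("pics/w14c.png",c[:,:,::-1])
E
```

```text
plate [[294.8, 143.5], [348.0, 143.5], [348.0, 218.8], [294.8, 218.8]] [ 614.3 -183.4    8. ] [np.float64(48.3), np.float64(70.4)] -172.21452365387125
block [[350.5, 239.2], [350.5, 218.0], [374.2, 218.0], [374.2, 239.2]] [ 581.9 -223.3   38. ] [np.float64(19.6), np.float64(20.9)] -83.6832411593036
```

View pics/w14c.png

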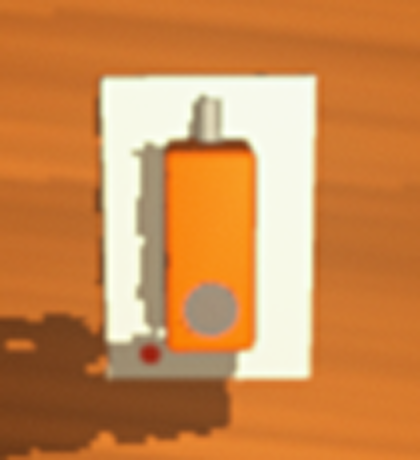

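```bash
python3 - <<'E'
from h import *
import pickle
w,st=pickle.load(open("v14.pkl","rb"))
# block top face 166..255 x 150..352 
print(onz(w,270+210.5/4,125+251/4,38))
delta([613,-183.4,100],down(6.0))
E
```

```text
[ 614.3258626  -183.99095205   38.        ]
t 17.25 pos [ 591.1 -180.4  185.1] gap 85.5 f [0.21 0.69 0.02]
off cm (tool now) [ 8.529  0.527 -2.066] then dr deg [ 0.3  -0.54 -0.11]
```

Request:
send_rows(
  offset=[
    [4.2,0.3,-1.1],
    [4.3,0.2,-1.0],
    [3.0,0,0],
    [0,0,0],
    [0,0,0],
  ],
  dr=[
    [0.3,-0.5,-0.1],
    [0,0,0],
    [0,0,0],
    [0,0,0],
    [0,0,0],
  ],
  grip=[100,100,100,80,70],
)

```text
time: 17.88
tool_pos: [613.8, -184.1, 71.2]
tcp_rot: [154.2, 89.9, -19.8]
ft_force: [0.6, -0.4, 1.0]
finger_gap: 59.6
```

```bash
python3 - <<'E'
from h import *
from bench import snapshot
import pickle
delta([613.3,-183.6,12.5],down(6.1)); w=snapshot("wrist");pickle.dump((w,pose()[0]),open("v15.pkl","wb"))
cv2.imwrite("pics/w15.png",w["pixels"][:,:,::-1])
E
```

```text
t 17.875 pos [ 613.8 -184.1   71.2] gap 59.6 f [ 0.59 -0.38  0.97]
off cm (tool now) [ 5.865 -0.058  0.056] then dr deg [-0.16 -0.08 -0.04]
```

View pics/w15.png

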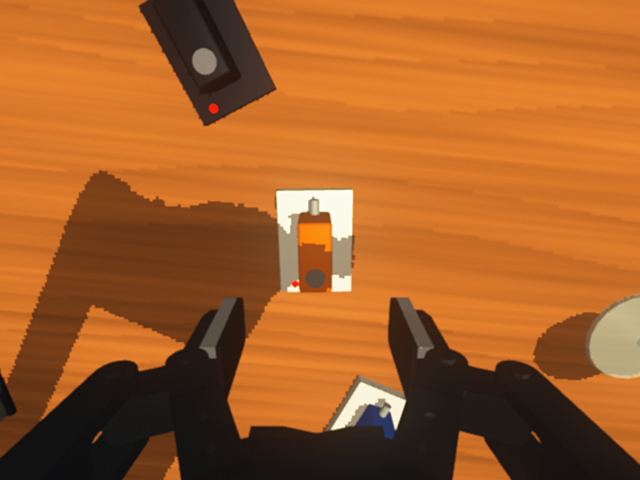

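Request:
send_rows(
  offset=[
    [2.5,0,0],
    [2.3,0,0],
    [1.0,0,0],
    [0,0,0],
    [0,0,0],
  ],
  dr=[
    [0,0,0],
    [0,0,0],
    [0,0,0],
    [0,0,0],
    [0,0,0],
  ],
  grip=[70,70,70,70,70],
)

```text
time: 18.55
tool_pos: [614.2, -184.5, 12.9]
tcp_rot: [152.5, 89.9, -21.6]
ft_force: [1.1, -0.8, 0.6]
finger_gap: 59.7
```

Request:
send_rows(
  offset=[
    [0,0,0],
    [0,0,0],
    [0,0,0],
    [0,0,0],
    [0,0,0],
  ],
  dr=[
    [0,0,0],
    [0,0,0],
    [0,0,0],
    [0,0,0],
    [0,0,0],
  ],
  grip=[40,15,10,10,10],
  force=50,
)

```text
time: 19.18
tool_pos: [613.0, -184.0, 11.1]
tcp_rot: [-30.7, 90.0, 155.2]
ft_force: [-0.4, 0.1, 0.3]
finger_gap: 8.6
```

```bash
python3 - <<'E'
from h import *
from bench import snapshot
import pickle
delta([613.3,-183.6,12.5],down(6.1)); w=snapshot("wrist");pickle.dump((w,pose()[0]),open("v16.pkl","wb"))
cv2.imwrite("pics/w16.png",w["pixels"][:,:,::-1])
E
```

```text
t 19.175 pos [ 613.  -184.    11.1] gap 8.6 f [-0.44  0.1   0.33]
off cm (tool now) [-0.138 -0.034 -0.035] then dr deg [-0.18  0.03  0.02]
```

View pics/w16.png

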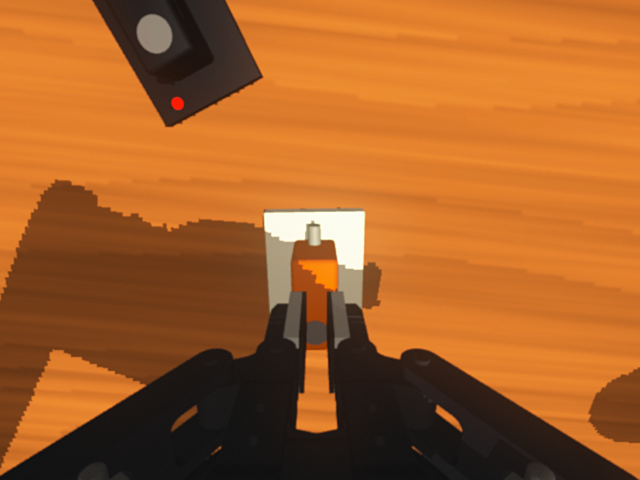

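The gap reached the commanded 10% (8.6 mm), though the block is 20 mm thick. I'll check from the scene camera.

```bash
python3 - <<'E'
from h import *
from bench import snapshot
import pickle
s=snapshot("scene");crop(s,170,230,310,350,5,"s16.png")
w,st=pickle.load(open("v16.pkl","rb"))
Rc=R.from_euler("xyz",st["tcp_rot"],degrees=True);pc=st["tool_pos"]
for x in (0,-10,-19,-30,-40):
    print(x,proj(w,[pc+Rc.apply([x,y,0]) for y in(-10,0,10)]).round(0).tolist())
E
```

```text
0 [[295.0, 283.0], [315.0, 283.0], [335.0, 283.0]]
-10 [[294.0, 292.0], [315.0, 292.0], [336.0, 292.0]]
-19 [[293.0, 301.0], [315.0, 301.0], [337.0, 301.0]]
-30 [[291.0, 313.0], [315.0, 313.0], [338.0, 313.0]]
-40 [[289.0, 325.0], [315.0, 325.0], [340.0, 325.0]]
```

View pics/s16.png

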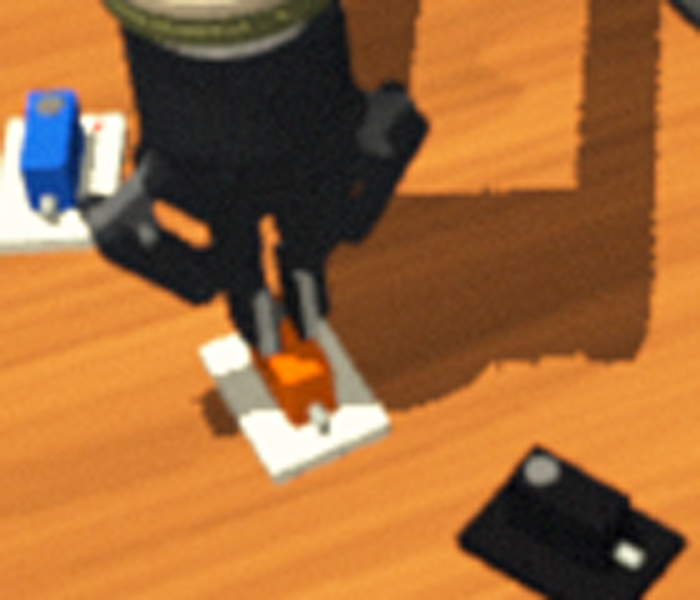

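Request:
send_rows(
  offset=[
    [0,0,0],
    [0,0,0],
    [0,0,0],
  ],
  dr=[
    [0,0,0],
    [0,0,0],
    [0,0,0],
  ],
  grip=[0,0,0],
)

```text
time: 19.65
tool_pos: [613.1, -184.0, 11.2]
tcp_rot: [-30.8, 90.0, 155.1]
ft_force: [-0.5, 0.7, 0.6]
finger_gap: -0.0
```

Request:
send_rows(
  offset=[
    [-0.5,0,0],
    [-1,0,0],
    [-1,0,0],
    [0,0,0],
  ],
  dr=[
    [0,0,0],
    [0,0,0],
    [0,0,0],
    [0,0,0],
  ],
  grip=[0,0,0,0],
)

```text
time: 20.15
tool_pos: [614.4, -184.5, 38.2]
tcp_rot: [153.9, 89.9, -20.2]
ft_force: [-0.2, 0.8, -0.1]
finger_gap: -0.2
```

```bash
python3 - <<'E'
from h import *
from bench import snapshot
import pickle
delta([613.3,-183.6,12.5],down(6.1)); w=snapshot("wrist");s=snapshot("scene");crop(s,170,230,310,350,5,"s17.png")
crop(w,180,150,440,400,3,"w17.png")
E
```

```text
t 20.15 pos [ 614.4 -184.5   38.2] gap -0.2 f [-0.17  0.83 -0.08]
off cm (tool now) [ 2.57  -0.107  0.101] then dr deg [-0.18 -0.13 -0.07]
```

View pics/s17.png

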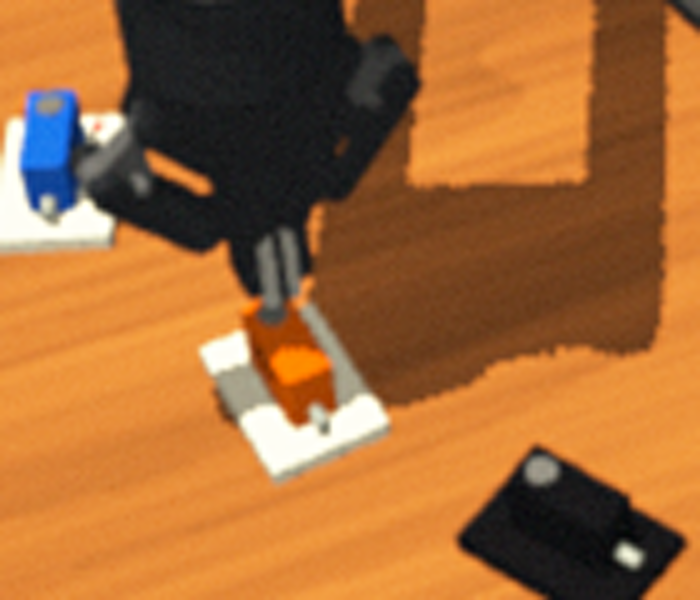

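View pics/w17.png

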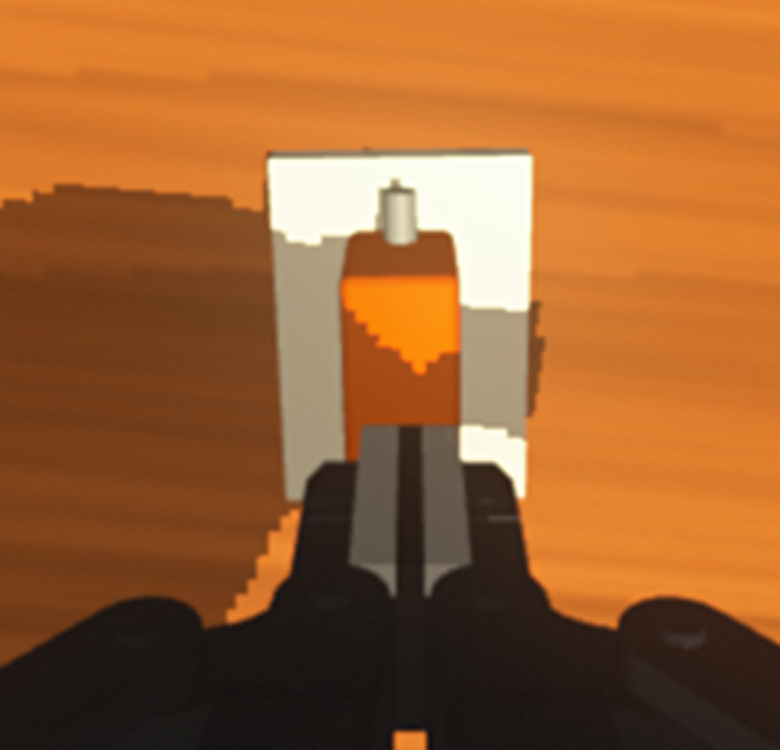

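```bash
python3 - <<'E'
from h import *
from bench import snapshot
w=snapshot("wrist");s=snapshot("scene")
p,e=tri([(w,316.7,291.7),(s,224.4,293.6)]);st,Rc,pc=pose();print(p,e,pc,Rc.inv().apply(p-pc), st["joint_pos"])
print(onz(s,224.4,293.6,0),proj(s,pc))
crop(w,180,150,440,400,3,"w18.png");crop(s,170,230,310,350,5,"s18.png")
E
```

```text
[ 612.48471969 -185.68409349   45.66010903] [np.float64(0.7934497422063659), np.float64(0.7934497422064931)] [ 612.75791859 -183.90316603   35.84621064] [-9.81438066  1.73808033  0.46470524] [-2.12972770e+01  2.10673362e+01  8.73838813e+01  2.11871195e-03
  7.16110525e+01  6.27836609e+01]
[ 5.72427732e+02 -1.78911649e+02 -1.13686838e-13] [[226.28638381 296.88661001]]
```

The fingers closed without touching the block. The tips' apparent size puts them about 30 to 40 mm behind the reported TCP (at a gap of 59.6 mm the tips are 154 px apart, so depth is about 145 mm). So I was too high. I reopen and go lower in stages, watching the force.

Request:
send_rows(
  offset=[
    [0,0,0],
    [0,0,0],
    [0,0,0],
    [0,0,0],
  ],
  dr=[
    [0,0,0],
    [0,0,0],
    [0,0,0],
    [0,0,0],
  ],
  grip=[65,65,65,65],
)

```text
time: 20.85
tool_pos: [613.0, -184.0, 36.2]
tcp_rot: [-25.9, 90.0, 160.0]
ft_force: [-1.0, -0.1, -1.1]
finger_gap: 55.7
```

Request:
send_rows(
  offset=[
    [2.0,0,0],
    [1.6,0,0],
    [0.6,0,0],
    [0,0,0],
    [0,0,0],
  ],
  dr=[
    [0,0,0],
    [0,0,0],
    [0,0,0],
    [0,0,0],
    [0,0,0],
  ],
  grip=[65,65,65,65,65],
)

```text
time: 21.48
tool_pos: [613.5, -184.2, -5.3]
tcp_rot: [156.3, 90.0, -17.8]
ft_force: [0.6, 0.3, 0.1]
finger_gap: 55.5
```

```bash
python3 - <<'E'
from h import *
from bench import snapshot
delta([613.3,-183.6,-10],down(6.1)); w=snapshot("wrist");s=snapshot("scene");crop(s,170,230,310,350,5,"s19.png")
cv2.imwrite("pics/w19.png",w["pixels"][:,:,::-1])
E
```

```text
t 21.475 pos [ 613.5 -184.2   -5.3] gap 55.5 f [0.6  0.28 0.05]
off cm (tool now) [ 0.469 -0.061  0.014] then dr deg [-0.18 -0.02 -0.01]
```

View pics/s19.png

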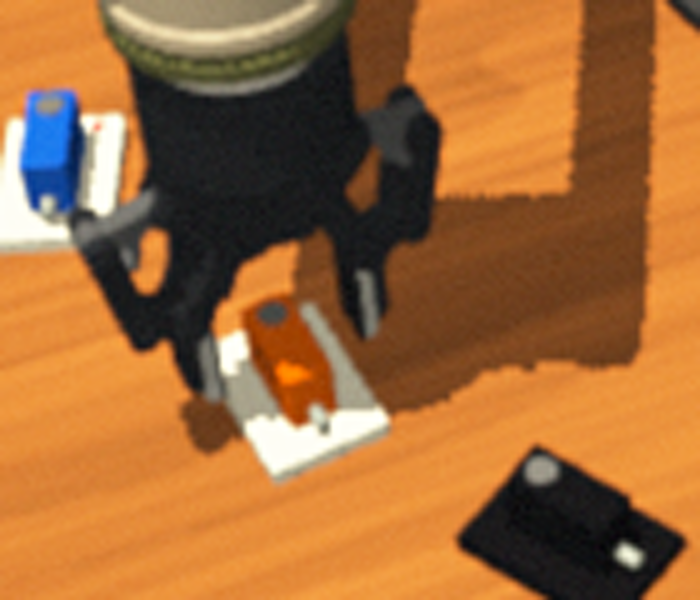

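View pics/w19.png

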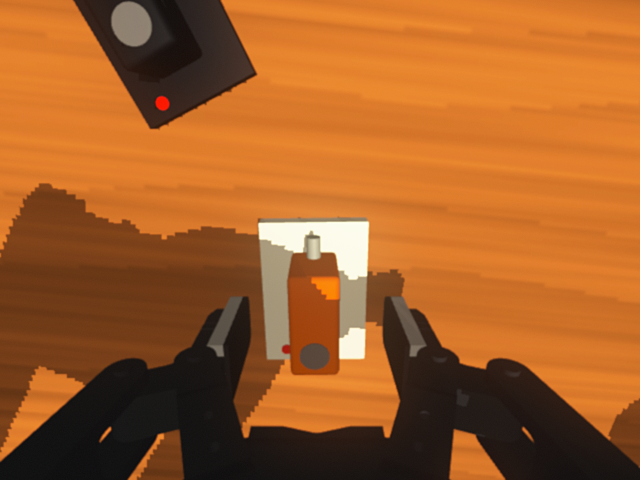

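Request:
send_rows(
  offset=[
    [0.8,0,0],
    [0.5,0,0],
    [0,0,0],
    [0,0,0],
  ],
  dr=[
    [0,0,0],
    [0,0,0],
    [0,0,0],
    [0,0,0],
  ],
  grip=[65,65,65,65],
)

```text
time: 22.08
tool_pos: [613.0, -184.0, -18.9]
tcp_rot: [-27.4, 90.0, 158.6]
ft_force: [0.1, -0.7, -0.1]
finger_gap: 55.5
```

Request:
send_rows(
  offset=[
    [0,0,0],
    [0,0,0],
    [0,0,0],
    [0,0,0],
    [0,0,0],
  ],
  dr=[
    [0,0,0],
    [0,0,0],
    [0,0,0],
    [0,0,0],
    [0,0,0],
  ],
  grip=[40,20,10,10,10],
  force=50,
)

```text
time: 22.7
tool_pos: [613.3, -184.2, -18.4]
tcp_rot: [154.4, 90.0, -19.7]
ft_force: [0.1, -0.8, 2.8]
finger_gap: 19.1
```

```bash
python3 - <<'E'
from h import *
from bench import snapshot
delta([613.3,-183.6,-10],down(6.1)); w=snapshot("wrist");s=snapshot("scene");crop(s,170,230,310,350,5,"s20.png")
cv2.imwrite("pics/w20.png",w["pixels"][:,:,::-1])
E
```

```text
t 22.7 pos [ 613.3 -184.2  -18.4] gap 19.1 f [ 0.07 -0.82  2.83]
off cm (tool now) [-0.844 -0.057 -0.002] then dr deg [-0.18 -0.01 -0.  ]
```

View pics/s20.png

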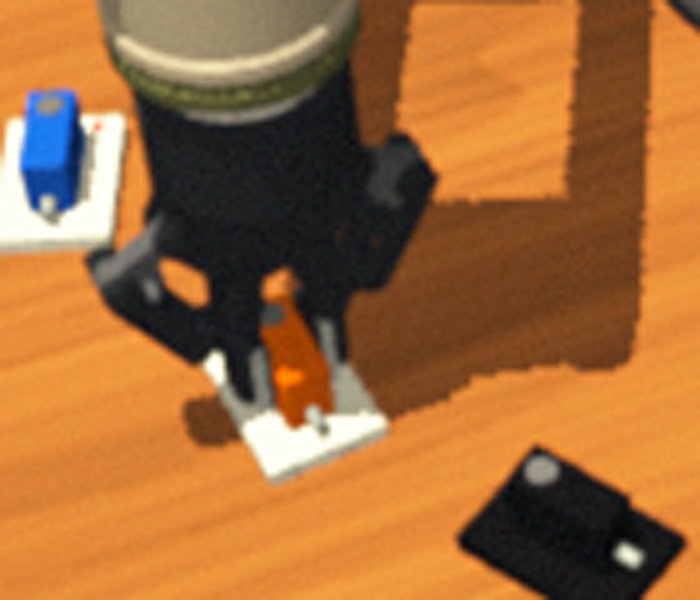

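View pics/w20.png

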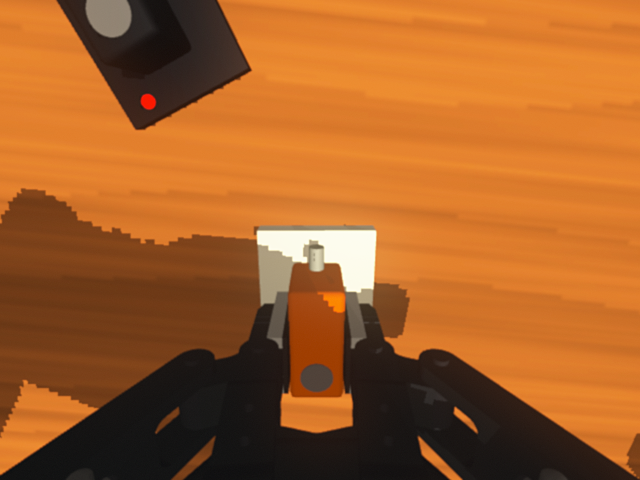

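The logger is gripped (gap 19.1 mm). I check that the tool frame is rigid to the camera when tilted, then lift.

Request:
send_rows(
  offset=[
    [-1,0,0],
    [-3,0,0],
    [-5,0,0],
    [-5,0,0],
    [-4,0,0],
  ],
  dr=[
    [0,0,0],
    [0,0,0],
    [0,0,0],
    [0,0,0],
    [0,0,0],
  ],
  grip=[10,10,10,10,10],
)

```text
time: 23.42
tool_pos: [613.2, -184.1, 163.9]
tcp_rot: [155.2, 90.0, -18.9]
ft_force: [0.4, -0.1, -0.6]
finger_gap: 19.3
```

```bash
python3 - <<'E'
from h import *
from bench import snapshot
import pickle
for f in ("v12.pkl","v14.pkl","v11.pkl"):
    d=pickle.load(open(f,"rb"));w,st=d[0],d[-1];T=np.eye(4);T[:3,:3]=R.from_euler("xyz",st["tcp_rot"],degrees=True).as_matrix();T[:3,3]=st["tool_pos"];print(np.round(w["world_to_cam"]@T,3)[:3].tolist())
n=np.array([-np.sin(.35)*np.cos(np.radians(12.05)),-np.sin(.35)*np.sin(np.radians(12.05)),np.cos(.35)])
x=-n;y=down(12.05).as_matrix()[:,1];Rt=R.from_matrix(np.c_[x,y,np.cross(x,y)])
c=np.array([502.3,95.4,102.3])
for h in(0,40,100):
  p=c+n*h-Rt.apply([-18.4,0,0]);print(h,p.round(1));
delta(p,Rt)
w=snapshot("wrist");cv2.imwrite("pics/w21.png",w["pixels"][:,:,::-1])
E
```

```text
[[0.001, 1.0, -0.0, -0.632], [0.307, -0.0, -0.952, -22.708], [-0.952, 0.001, -0.307, -187.489]]
[[0.001, 1.0, -0.001, -0.478], [0.307, -0.001, -0.952, -22.559], [-0.952, 0.0, -0.307, -187.633]]
[[0.001, 1.0, -0.0, -0.563], [0.309, -0.001, -0.951, -22.208], [-0.951, 0.001, -0.309, -186.044]]
0 [508.5  96.7  85. ]
40 [495.1  93.9 122.6]
100 [474.9  89.6 179. ]
t 23.425 pos [ 613.2 -184.1  163.9] gap 19.3 f [ 0.41 -0.1  -0.62]
off cm (tool now) [ -1.524 -28.643  10.933] then dr deg [-6.06 19.99 -1.09]
```

View pics/w21.png

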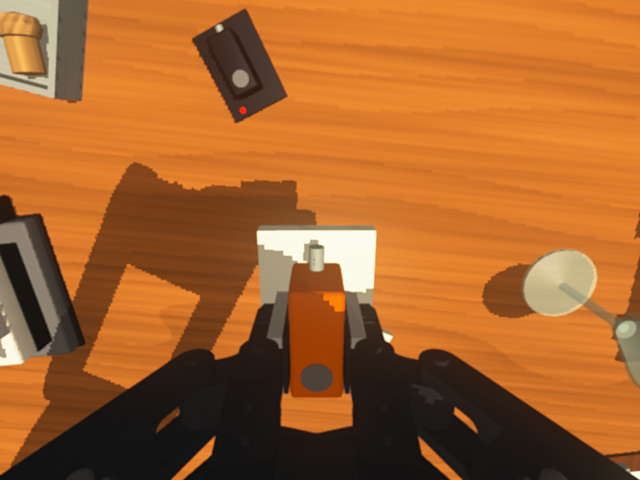

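Lifted, with the logger unmoved in the hand. I go to the hover, 100 mm off the window along its normal.

Request:
send_rows(
  offset=[
    [-0.5,-4,1.5],
    [-0.5,-5.5,2.1],
    [-0.5,-5.7,2.2],
    [0,-5.7,2.2],
    [0,-5.0,1.9],
  ],
  dr=[
    [0,0,0],
    [0,0,0],
    [0,0,0],
    [0,0,0],
    [0,0,0],
  ],
  grip=[10,10,10,10,10],
)

```text
time: 24.1
tool_pos: [486.4, 65.1, 176.3]
tcp_rot: [-43.5, 90.0, 142.5]
ft_force: [0.5, 0.4, -0.7]
finger_gap: 19.2
```

Request:
send_rows(
  offset=[
    [0,-2.7,1.0],
    [0,0,0],
    [0,0,0],
    [0,0,0],
  ],
  dr=[
    [-2,6.6,-0.4],
    [-2,6.7,-0.4],
    [-2,6.7,-0.3],
    [0,0,0],
  ],
  grip=[10,10,10,10],
)

```text
time: 24.6
tool_pos: [472.8, 89.1, 174.7]
tcp_rot: [-179.8, 70.1, 12.2]
ft_force: [-0.3, -0.9, -0.8]
finger_gap: 19.0
```

```bash
cat > tgt.py <<'E'
from h import *
def target(h,dx=0,dy=0,th=.35,yaw=12.05,c=np.array([502.3,95.4,102.3]),ux=-18.4):
    cy,sy=np.cos(np.radians(yaw)),np.sin(np.radians(yaw))
    n=np.array([-np.sin(th)*cy,-np.sin(th)*sy,np.cos(th)])
    x=-n;y=down(yaw).as_matrix()[:,1];Rt=R.from_matrix(np.c_[x,y,np.cross(x,y)])
    return c+n*h-Rt.apply([ux,0,0]),Rt
E
python3 - <<'E'
from tgt import *
from bench import snapshot
p,Rt=target(40);delta(p,Rt);print(pose()[0]["joint_pos"])
w=snapshot("wrist");cv2.imwrite("pics/w22.png",w["pixels"][:,:,::-1])
E
```

```text
t 24.6 pos [472.8  89.1 174.7] gap 19.0 f [-0.27 -0.93 -0.77]
off cm (tool now) [ 5.67e+00 -2.00e-03 -3.63e-01] then dr deg [-0.11  0.13  0.05]
[  1.60237788 -34.24227881 126.04464104   3.85197379  68.63544924
  78.87243397]
```

View pics/w22.png

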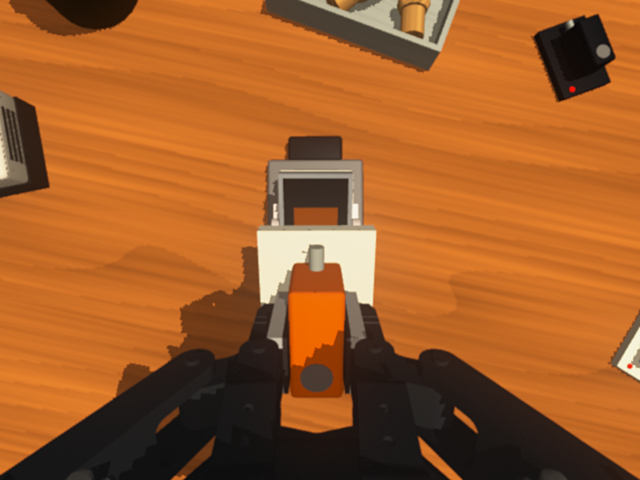

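The plate edge is parallel to the window's top edge and centred on it (columns 317 against 316). I approach.

Request:
send_rows(
  offset=[
    [2.5,0,-0.16],
    [3.2,0,-0.2],
    [0,0,0],
    [0,0,0],
  ],
  dr=[
    [-0.1,0.1,0],
    [0,0,0],
    [0,0,0],
    [0,0,0],
  ],
  grip=[10,10,10,10],
)

```text
time: 25.15
tool_pos: [498.3, 94.0, 125.0]
tcp_rot: [-179.9, 69.9, 12.2]
ft_force: [0.8, -0.2, -1.2]
finger_gap: 19.6
```

Request:
send_rows(
  offset=[
    [1.5,0,0],
    [1.3,0,0],
    [0,0,0],
    [0,0,0],
  ],
  dr=[
    [0,0,0],
    [0,0,0],
    [0,0,0],
    [0,0,0],
  ],
  grip=[10,10,10,10],
)

```text
time: 25.65
tool_pos: [506.9, 96.0, 97.6]
tcp_rot: [-179.9, 69.9, 12.2]
ft_force: [-1.1, -1.4, -0.2]
finger_gap: 19.1
```

```bash
python3 - <<'E'
from tgt import *
from bench import snapshot
import pickle
p,Rt=target(0);delta(p,Rt)
w=snapshot("wrist");s=snapshot("scene");crop(w,200,100,430,320,3,"w23.png");crop(s,280,130,420,260,5,"s23.png")
pickle.dump((w,pose()[0]),open("v23.pkl","wb"))
E
```

```text
t 25.65 pos [506.9  96.   97.6] gap 19.1 f [-1.1  -1.37 -0.17]
off cm (tool now) [ 1.242 -0.035  0.277] then dr deg [ 0.   -0.03  0.04]
```

View pics/w23.png

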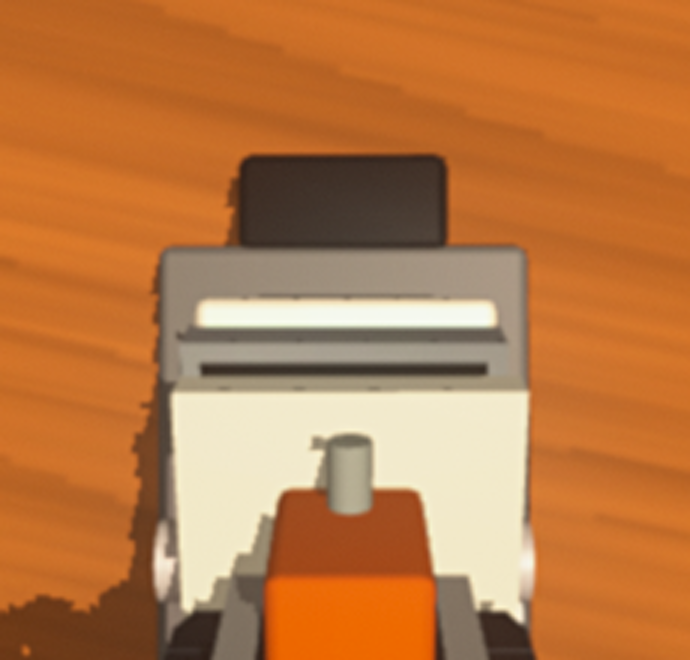

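View pics/s23.png

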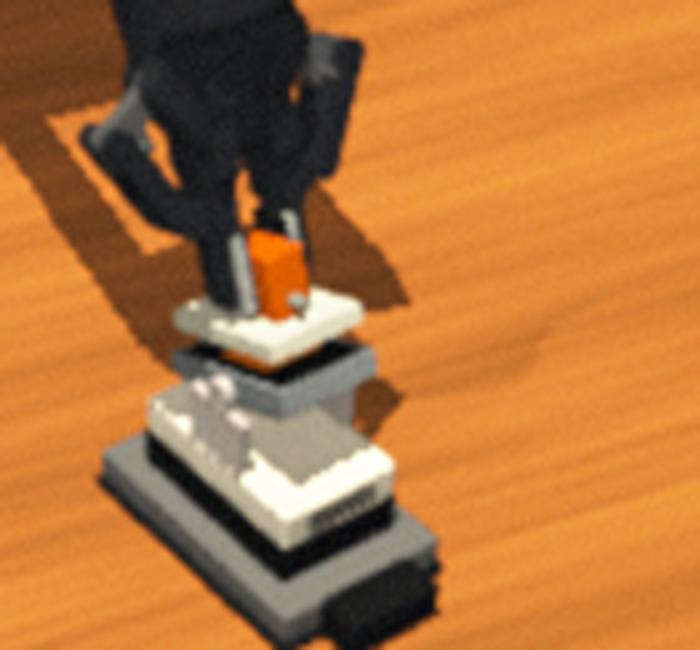

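Request:
send_rows(
  offset=[
    [0.5,-0.05,0.15],
    [0.3,0,0.13],
    [0,0,0],
    [0,0,0],
  ],
  dr=[
    [0,0,0],
    [0,0,0],
    [0,0,0],
    [0,0,0],
  ],
  grip=[10,10,10,10],
)

```text
time: 26.25
tool_pos: [507.1, 96.5, 89.3]
tcp_rot: [-179.9, 69.9, 12.1]
ft_force: [0.9, 0.2, -0.8]
finger_gap: 19.0
```

```bash
python3 - <<'E'
from tgt import *
from bench import snapshot
p,Rt=target(0);delta(p,Rt);st,Rc,_=pose();print("tool f",Rc.inv().apply(st["ft_force"]),st["wrist_torque"])
w=snapshot("wrist");delta(p,Rt);crop(w,200,100,430,320,3,"w24.png")
E
```

```text
t 26.25 pos [507.1  96.5  89.3] gap 19.0 f [ 0.86  0.18 -0.81]
off cm (tool now) [0.448 0.013 0.013] then dr deg [ 0.01 -0.05  0.03]
tool f [ 1.05845352e+00 -5.71876017e-04 -5.45494472e-01] [-0.08879521  0.27478493 -0.06590148]
t 26.3 pos [507.1  96.6  89.4] gap 18.8 f [ 0.2   0.03 -1.13]
off cm (tool now) [0.455 0.012 0.023] then dr deg [ 0.01 -0.06  0.03]
```

View pics/w24.png

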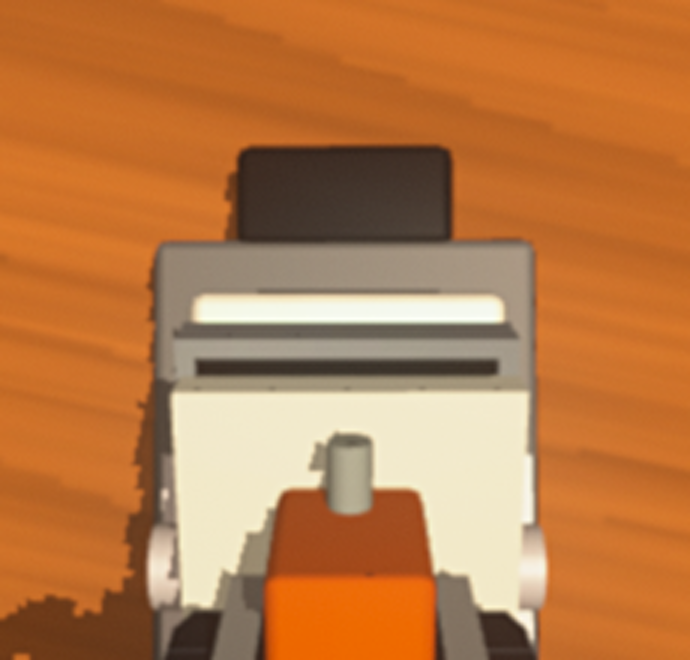

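Request:
send_rows(
  offset=[
    [0.15,0,0],
    [0.1,0,0],
    [0,0,0],
    [0,0,0],
  ],
  dr=[
    [0,0,0],
    [0,0,0],
    [0,0,0],
    [0,0,0],
  ],
  grip=[10,10,10,10],
)

```text
time: 26.8
tool_pos: [507.9, 96.8, 86.9]
tcp_rot: [-179.9, 69.9, 12.2]
ft_force: [-0.1, 0.5, -0.5]
finger_gap: 19.2
```

Request:
send_rows(
  offset=[
    [0.1,0,0],
    [0,0,0],
    [0,0,0],
  ],
  dr=[
    [0,0,0],
    [0,0,0],
    [0,0,0],
  ],
  grip=[10,10,10],
)

```text
time: 27.18
tool_pos: [508.2, 96.8, 85.9]
tcp_rot: [-179.9, 69.9, 12.1]
ft_force: [-0.2, 1.0, -0.8]
finger_gap: 19.7
```

Request:
send_rows(
  offset=[
    [0.1,0,0],
    [0,0,0],
    [0,0,0],
  ],
  dr=[
    [0,0,0],
    [0,0,0],
    [0,0,0],
  ],
  grip=[10,10,10],
)

```text
time: 27.55
tool_pos: [508.5, 96.9, 85.0]
tcp_rot: [-179.9, 69.9, 12.2]
ft_force: [-0.9, 0.7, -0.7]
finger_gap: 18.6
```

```bash
python3 - <<'E'
from tgt import *
p,Rt=target(0);delta(p,Rt);st,Rc,_=pose();print("tool f",Rc.inv().apply(st["ft_force"]).round(2),Rc.inv().apply(st["wrist_torque"]).round(2))
E
```

```text
t 27.55 pos [508.5  96.9  85. ] gap 18.6 f [-0.88  0.7  -0.72]
off cm (tool now) [-0.008  0.016  0.005] then dr deg [ 0.01 -0.04  0.04]
tool f [ 0.43 -0.87  0.92] [-0.02 -0.2  -0.01]
```

Request:
send_rows(
  offset=[
    [0.05,0,0],
    [0,0,0],
    [0,0,0],
  ],
  dr=[
    [0,0,0],
    [0,0,0],
    [0,0,0],
  ],
  grip=[10,10,10],
)

```text
time: 27.92
tool_pos: [508.7, 96.9, 84.5]
tcp_rot: [-179.9, 69.9, 12.2]
ft_force: [0.7, -0.4, 0.1]
finger_gap: 19.4
```

Request:
send_rows(
  offset=[
    [0.05,0,0],
    [0,0,0],
    [0,0,0],
  ],
  dr=[
    [0,0,0],
    [0,0,0],
    [0,0,0],
  ],
  grip=[10,10,10],
)

```text
time: 28.3
tool_pos: [509.1, 97.0, 84.4]
tcp_rot: [-179.9, 69.9, 12.1]
ft_force: [-4.1, -1.2, 4.6]
finger_gap: 19.3
```

```bash
cat > f.py <<'E'
from tgt import *
p,Rt=target(0);delta(p,Rt);st,Rc,_=pose();print("tool f",Rc.inv().apply(st["ft_force"]).round(2),"tq",Rc.inv().apply(st["wrist_torque"]).round(2))
E
python3 f.py
```

```text
t 28.3 pos [509.1  97.   84.4] gap 19.3 f [-4.1  -1.18  4.63]
off cm (tool now) [-0.076  0.012  0.041] then dr deg [ 0.01 -0.07  0.03]
tool f [-5.81  0.29  2.41] tq [ 0.04 -0.44 -0.05]
```

Contact: about 6.6 N of normal push, 0.8 mm past the vision estimate. That matches the plane expected from the drawing (z = 101.5 mm). I confirm that it is steady.

Request:
send_rows(
  offset=[
    [0,0,0],
    [0,0,0],
    [0,0,0],
    [0,0,0],
    [0,0,0],
  ],
  dr=[
    [0,0,0],
    [0,0,0],
    [0,0,0],
    [0,0,0],
    [0,0,0],
  ],
  grip=[10,10,10,10,10],
)

```text
time: 28.92
tool_pos: [509.1, 97.0, 84.4]
tcp_rot: [-179.9, 69.9, 12.1]
ft_force: [-4.7, -0.5, 4.4]
finger_gap: 19.4
```

```bash
python3 f.py; python3 - <<'E'
from h import *
from bench import snapshot
w=snapshot("wrist");s=snapshot("scene");a=w["pixels"][130:330,200:430,::-1];b=s["pixels"][140:260,280:420,::-1]
cv2.imwrite("pics/w25.png",cv2.resize(a,None,fx=3,fy=3,interpolation=cv2.INTER_CUBIC));cv2.imwrite("pics/s25.png",cv2.resize(b,None,fx=5,fy=5,interpolation=cv2.INTER_CUBIC))
E
python3 f.py
```

```text
t 28.925 pos [509.1  97.   84.4] gap 19.4 f [-4.75 -0.55  4.4 ]
off cm (tool now) [-0.077  0.013  0.041] then dr deg [ 0.01 -0.07  0.03]
tool f [-5.77 -0.46  2.95] tq [ 0.05 -0.51 -0.04]
t 29.025 pos [509.1  97.   84.4] gap 19.1 f [-4.75 -1.62  4.8 ]
off cm (tool now) [-0.078  0.012  0.04 ] then dr deg [ 0.01 -0.07  0.03]
tool f [-6.23  0.59  3.03] tq [-0.05 -0.5  -0.07]
```

View pics/w25.png

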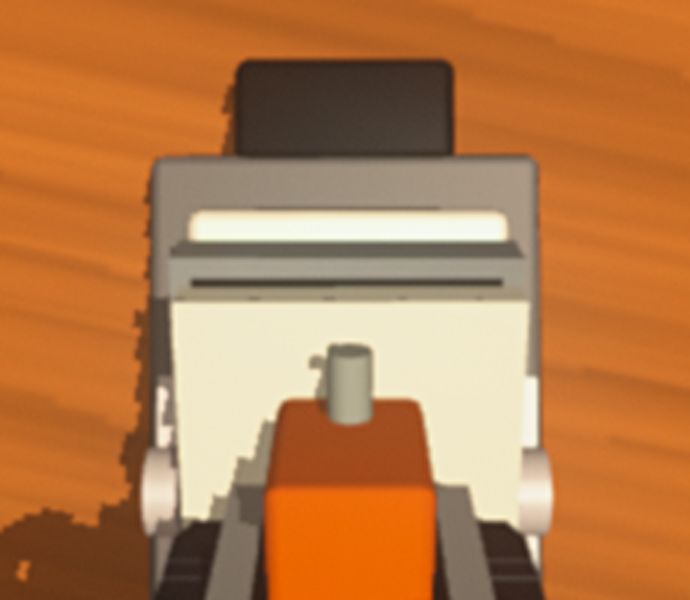

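View pics/s25.png

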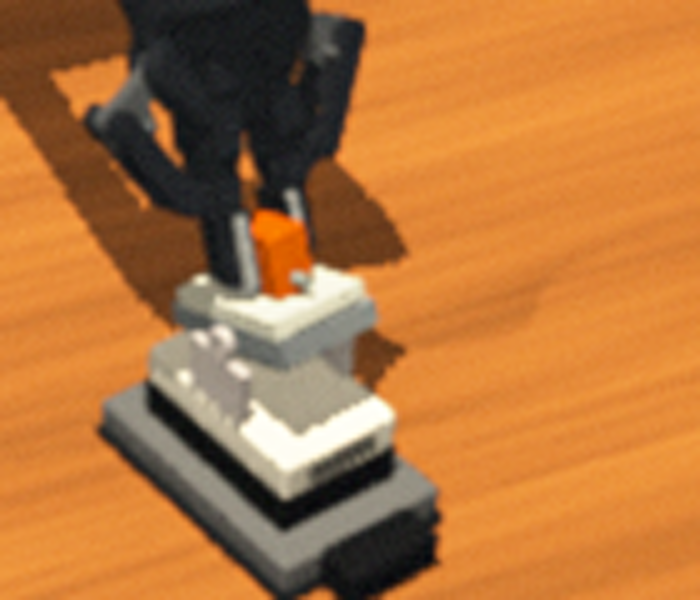

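The push is steady at about 6.5 to 7 N, and the scene view shows the plate lying flush and centred on the head. Handing in.

```bash
python3 - <<'E'
from bench import workorder,r
print(workorder.hand_in());s=r.sense();print(s["time"],s["tool_pos"],s["ft_force"],s["finger_gap"])
E
```

```text
the job is handed in; nothing more can be done
None
the job is handed in; nothing more can be done
```

I put the smaller reader back on the dock pegs, pressed it home, let it go and backed the gripper off. I then gripped the orange logger, tilted it to match the reader's window and held it against the window. I handed in at about 29 s with the arm still holding it there; no verdict is reported.

**Last checks before hand-in:**
- **Reader on the dock:** it came to rest about 22.5 mm above its bench height (22 expected) and looked level and parallel to the dock in the scene view. The logger later met the window where the drawing puts it, which also fits a fully seated reader.
- **Logger on the window:** the window slope measured 0.350 rad, and the tool stood at 20.1° (0.351 rad) with its yaw within 0.1° of the window's. By the tool pose it was within about 1 mm of centre.
- **Push and grip:** the push was steady at about 6 to 7 N normal, with about 3 N of sideways force along the slope. The grip was steady, with a 19 mm gap on the 20 mm block.

**What disagreed or went wrong:**
- **Fingertip position:** judged from the images, the tips stand about 30 mm behind the reported TCP. My first close on the logger therefore missed above its block, and I went lower and gripped it on the second try.
- **Reader grip height:** for the same reason I probably held the reader higher than the recommended 57 mm, on the tilting head or its pivots. The gap read 57 mm where the cheeks should give 62. It carried level, and I measured the slope after letting go.
- **Force reading:** one tilting move in free space near the reach limit showed a brief wrist reading of about 80 N, under the 120 N limit. Nothing I could see was touched.
- **Other objects:** I never moved the blue logger, bottle, glass or tray on purpose, but I did not re-measure them at the end.

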